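Set up the dental training bench for the side where the trainee sits

TASK

Get this bench ready for the next trainee, who will sit on the side where the folded tent card stands: turn the jaw model on its swivel so that its front teeth face straight at the card. Slide both retaining bars of the instrument tray out and lay every mouth mirror and spatula flat in the tray, one to a compartment in mid-length, with its handle end on the card's side and its working end pointing away. Then slide only the bar on the card's side fully in, over the handles, leave the other bar fully out, and leave the mug, the pliers and the small case where they are.

Things in the scene. Friction and masses are not known exactly. Their poses are not given: they have to be found in the camera images.
- tray: Open steel tray fixed to the bench, 228 mm (x) by 210 mm (y), floor 3 mm thick. Origin: centre of its underside; z up. Five compartments run along its y axis; their centre lines lie at x = -88, -44, 0, 44, 88 mm. End walls at y = -105 and +105 mm, 15 mm high; side walls 20 mm high, cut away for y from -33 to +33 mm.
- tray_floor (a point): Centre of the tray's floor, 3 mm above the bench; axes as the tray. Two rows of small blocks at y = -38 and +38 mm (16 mm in x, 10 mm in y, tops 15 mm above the bench) part the compartments, leaving a 28 mm slot in each row for a handle. Between the rows the floor is open, with room for fingers. An instrument with its origin near y = 0 fits with about 10 mm to spare at its ends.
- bar_a (a joint): Slide of the retaining bar at the tray's -y end: an aluminium bar 228 mm long (along x), 10 mm wide, its underside 20 mm and top 28 mm above the bench. 0: fully out, over the end wall (bar at y = -98 mm of the tray); grows as it slides in, towards the tray's middle, to the stop at 0.045 m (fully in, over the handles' ends). Friction 1 N: it stays where it is left.
- bar_b (a joint): Slide of the retaining bar at the tray's +y end: an aluminium bar 228 mm long (along x), 10 mm wide, its underside 20 mm and top 28 mm above the bench. 0: fully out, over the end wall (bar at y = +98 mm of the tray); grows as it slides in, towards the tray's middle, to the stop at 0.045 m (fully in, over the handles' ends). Friction 1 N: it stays where it is left.
- bar_a_tab (a point): Grip of bar_a: a black upright tab on the bar's middle, 30 mm wide in the tray's x, 12 mm thick in its y, from 28 to 50 mm above the bench. The point is on the tab's axis at its top, 50 mm above the bench; axes as the tray. Pinch it across its 12 mm and move it along y.
- bar_b_tab (a point): Grip of bar_b: a black upright tab on the bar's middle, 30 mm wide in the tray's x, 12 mm thick in its y, from 28 to 50 mm above the bench. The point is on the tab's axis at its top, 50 mm above the bench; axes as the tray. Pinch it across its 12 mm and move it along y.
- model_mid (a point): On the swivel axis of the jaw model, at the top of its block, 52 mm above the bench. Plaster block 46 mm long, 52 mm wide with parallel sides, underside 30 mm above the bench, a U of white teeth on top (to 66 mm). x axis: the way the front teeth face; y: across the block, the way to grip it; z up. On a round black base 100 mm wide fixed to the bench.
- model (a joint): Swivel of the jaw model, rad, positive anticlockwise from above, range -3.1 to 3.1; at 0 the front teeth face about +x of the world (the base may be turned up to 0.2 rad). Light friction (0.06 N m): it stays where it is left.
- card: Blank folded tent card, 100 mm wide, 93 mm high, about 86 mm deep, fixed on the left or the right side of the bench: it marks the side where the trainee will sit. Origin: centre of its underside.
- mirror_1: Mouth mirror lying flat, 149 mm long, about 40 g; may be absent. Dark steel handle, a straight bar 14 mm wide and 14 mm thick, from x = -60 to +50 mm; then a thin neck and a round 22 mm mirror disc, ending at x = +89 mm. Origin: on the underside of the handle, the point to grip over, within 10 mm of the centre of mass; x axis from handle end to working end, z up.
- mirror_2: Mouth mirror lying flat, 149 mm long, about 40 g; may be absent. Dark steel handle, a straight bar 14 mm wide and 14 mm thick, from x = -60 to +50 mm; then a thin neck and a round 22 mm mirror disc, ending at x = +89 mm. Origin: on the underside of the handle, the point to grip over, within 10 mm of the centre of mass; x axis from handle end to working end, z up.
- mirror_3: Mouth mirror lying flat, 149 mm long, about 40 g; may be absent. Dark steel handle, a straight bar 14 mm wide and 14 mm thick, from x = -60 to +50 mm; then a thin neck and a round 22 mm mirror disc, ending at x = +89 mm. Origin: on the underside of the handle, the point to grip over, within 10 mm of the centre of mass; x axis from handle end to working end, z up.
- spatula_1: Mixing spatula lying flat, 155 mm long, about 40 g; may be absent. Brown wooden handle, a straight bar 14 mm wide and 14 mm thick, from x = -60 to +50 mm; then a thin neck and a flat blade 34 x 18 x 3 mm, ending at x = +95 mm. Origin: on the underside of the handle, the point to grip over, within 10 mm of the centre of mass; x axis from handle end to working end, z up.
- spatula_2: Mixing spatula lying flat, 155 mm long, about 40 g; may be absent. Brown wooden handle, a straight bar 14 mm wide and 14 mm thick, from x = -60 to +50 mm; then a thin neck and a flat blade 34 x 18 x 3 mm, ending at x = +95 mm. Origin: on the underside of the handle, the point to grip over, within 10 mm of the centre of mass; x axis from handle end to working end, z up.
- mirror_1_butt (a point): The handle end of mirror_1: x = -60 mm in its frame, 7 mm above its underside.
- mirror_2_butt (a point): The handle end of mirror_2: x = -60 mm in its frame, 7 mm above its underside.
- mirror_3_butt (a point): The handle end of mirror_3: x = -60 mm in its frame, 7 mm above its underside.
- spatula_1_butt (a point): The handle end of spatula_1: x = -60 mm in its frame, 7 mm above its underside.
- spatula_2_butt (a point): The handle end of spatula_2: x = -60 mm in its frame, 7 mm above its underside.
- mug: Red mug, 80 mm wide, 95 mm high, on the side of the bench across from the card; not to be moved. Origin: centre of its underside.
- pliers: Steel orthodontic pliers, about 140 mm long, lying beyond the tray; not to be moved.
- case: Small plastic bracket case, 75 x 50 x 28 mm, beyond the tray; not to be moved.
Mind the look-alikes: they are no part of the job. Leave any pink or turquoise look-alike of the spatula_1 alone. Leave any purple look-alike of the mirror_3 alone.

How it is judged:
By the outcome, as a careful person would: the job done as asked, in the order asked, and still so for the second after the job is handed in, with the robot touching nothing.
Of mirror_1, mirror_2, mirror_3, spatula_1, spatula_2 only 3 to 5 are there at a start; the rules pass over those that are not, and their reading is None.
At some moment in a run one of mirror_1, mirror_2, mirror_3, spatula_1, spatula_2 may be knocked a few centimetres aside while the robot is not near it.
Once in a run the grip may slacken for a moment while it holds something.
It also fails if it takes over 210 s, if anything falls off the work surface, if the arm or the gripper's body presses on something with over 40 N, if the wrist force passes 120 N, or if a joint passes its speed limit or range.

ROBOT

A 6-joint arm with a two-finger parallel gripper is mounted at the origin on the work surface. World frame = base frame: x ahead of the robot, y to its left, z up, the work surface at z = 0. Lengths are in m, angles in rad, forces in N, time in s.
With the tool pointing down it reaches from about 0.375 to 0.975 m from the base axis. Payload 3.8 kg.
Tool frame: the origin (TCP) lies at the very end of the fingers, on their centre line; the grasp point (between the pads) lies 19 mm behind it; x points along the fingers, y is the direction in which the jaws open and shut, and the axes are right-handed (so a half turn about x gives the same grasp; the last joint's range is limited). The gripper opens to 85 mm and grips with 20 to 120 N. Pads are 22 mm wide; open, the fingers measure 114 mm over their backs; the gripper's body (76 mm by 85 mm) begins 54 mm behind the grasp point. The pads swing forward as they close: fully open they stand 13 mm farther back than shut.
Start: joints at [1.115, 0.264, 1.604, -0, 1.274, -0.037], TCP at [0.274, 0.617, 0.195] pointing down, gripper open.
Joint ranges: [-2.63, 2.63], [-0.94, 2.18], [0.31, 2.57], [-1.31, 4.45], [0, 2.66], [-2.55, 2.55]. Speed limits (rad/s): [2.57, 2.57, 3.14, 3.14, 3.14, 3.14].

INTERFACE

Orientations are given as a rotation vector (axis times angle).
In Python, from workcell import manip, vision gives the robot as it stands.
- The arm moves only by the shell command python3 -m jog 'ROWS' [FORCE]. ROWS is JSON, a list of rows, each a list of 5 numbers: the opening in per cent of the stroke, from 0 (shut) to 100 (fully open), then the shift along the tool's x, y, z in cm, then the turn about the tool's x in rad. In form: [[gripper, tx, ty, tz, spin], ...]. A call has exactly 8 rows; each row is the pose to reach, as a shift and turn from the pose commanded when the call began, along the tool's axes at that moment; what a row does not reach only later rows make up. A row lasts 1/10 s, in which the tool goes at most 50 mm and 8.59 degrees, less where a joint would pass 70% of its speed; a pose out of reach is approached as far as the arm can. A call with a gripper value outside its range is refused whole. The fingers move at their own pace and stop on an object; FORCE is the grip in N (left out, the last holds). Time passes only in rows, so rows that repeat a pose let the fingers close, or fill a call up. It gives the time, the measured TCP pose, the force and the opening at its end, in the units of the state.
- manip.get_obs(): the state, without advancing time (a new reading comes with each control period).
- vision.read_camera(name): name is "side" or "top" or "wrist"; returns the picture (384x512x3 uint8, red, green, blue); there is no depth.
- vision.camera_params(name): a dict with "mtx" (3x3 intrinsics, pixels), "k1" (the pictures are not rectified: a ray, as slopes to the right and down, at radius r is drawn at 1 + k1 r^2 times it, then the intrinsics apply), "world_to_cam" (4x4, takes a point from world to camera coordinates). Camera axes: x right, y up, looking along -z (the intrinsics and any distortion apply to the point x, -y, -z); pixel columns grow to the right and rows downward; lengths in m; the calibration is good to about 2 mm. A picture is of the moment at which its call begins: read the wrist's pose just before it. camera_params takes no time and is no camera call; for the wrist camera it gives the pose at the moment of the call.
- manip.finish_job(): hands the job in, once; it reports no verdict.
The state is a dict: "time_s": time; "q": joint angles; "joint_velocities": joint speeds; "effort": joint torques, N m; "ee_pos": TCP position; "eef_rot": TCP orientation; "contact_force": force on the tool from outside, world axes, zero at the start; "torque": the same for the moment, N m; "grip_width": opening from 0.0 (shut) to 1.0 (fully open).
Only numpy, scipy, OpenCV 4.12 (cv2) and the standard library are available. Lean on these libraries where they do the work, as an engineer would, in place of code of your own. Each camera call takes 0.05 s, during which the arm holds its last target.

## Working session

There is one attempt and no reset: what is moved stays moved. The work goes in short steps, Python scripts to look and compute and a shell command to move; the robot and the scene stay as the last step left them, time stands still between calls to the robot, and variables do not carry over. Pictures are saved under pics/ and viewed, and the job is handed in when it is done.

```bash
ls; mkdir -p pics
cat > h.py <<'E'
import numpy as np, cv2
from workcell import manip, vision
from scipy.spatial.transform import Rotation as R
def snap(n,fn):
    p=vision.camera_params(n); im=vision.read_camera(n)
    cv2.imwrite('pics/'+fn+'.png',im[:,:,::-1]); np.savez('pics/'+fn+'.npz',im=im,mtx=p['mtx'],k1=p['k1'],T=p['world_to_cam'])
    return im,p
def load(fn):
    d=np.load('pics/'+fn+'.npz'); return d['im'],dict(mtx=d['mtx'],k1=float(d['k1']),world_to_cam=d['T'])
def ray(p,uv):
    K=np.array(p['mtx']);uv=np.atleast_2d(np.float64(uv))
    d=np.stack([(uv[:,0]-K[0,2])/K[0,0],(uv[:,1]-K[1,2])/K[1,1]],1)
    rd=np.linalg.norm(d,axis=1);r=rd.copy()
    for _ in range(30): r=rd/(1+p['k1']*r*r)
    s=d*(r/np.maximum(rd,1e-12))[:,None]
    c=np.stack([s[:,0],-s[:,1],-np.ones(len(s))],1)
    T=np.array(p['world_to_cam']);o=-T[:3,:3].T@T[:3,3]
    return o,c@T[:3,:3]
def onz(p,uv,z):
    o,d=ray(p,uv);return o+d*((z-o[2])/d[:,2])[:,None]
def tri(p1,u1,p2,u2):
    o1,d1=ray(p1,u1);o2,d2=ray(p2,u2);d1=d1[0];d2=d2[0]
    s=np.linalg.lstsq(np.stack([d1,-d2],1),o2-o1,rcond=None)[0]
    a=o1+d1*s[0];b=o2+d2*s[1];return (a+b)/2,np.linalg.norm(a-b)
def proj(p,X):
    X=np.atleast_2d(X);T=np.array(p['world_to_cam']);c=X@T[:3,:3].T+T[:3,3]
    s=np.stack([c[:,0]/-c[:,2],-c[:,1]/-c[:,2]],1);r2=(s**2).sum(1)
    s=s*(1+p['k1']*r2)[:,None];K=np.array(p['mtx']);return np.stack([s[:,0]*K[0,0]+K[0,2],s[:,1]*K[1,1]+K[1,2]],1)
E
python3 - <<'E'
from h import *
np.set_printoptions(precision=4,suppress=True)
for n in ['side','top','wrist']:
    im,p=snap(n,n+'0'); T=np.array(p['world_to_cam']); print(n,p['mtx'],p['k1'],-T[:3,:3].T@T[:3,3])
o=manip.get_obs();print(o); print(R.from_rotvec(o['eef_rot']).as_matrix())
E
```

```text
pics
side [[466.4436   0.     259.2783]
 [  0.     466.4436 194.9358]
 [  0.       0.       1.    ]] 0.05428244107128705 [0.4449 1.0169 1.2126]
top [[358.6079   0.     258.7561]
 [  0.     358.6079 189.6646]
 [  0.       0.       1.    ]] 0.005196081712995382 [ 0.3773 -0.0083  1.2028]
wrist [[286.9457   0.     255.2049]
 [  0.     286.9457 197.0364]
 [  0.       0.       1.    ]] -0.021360864167628682 [0.1995 0.6502 0.3739]
{'time_s': 0.15, 'q': array([ 1.1151,  0.2646,  1.605 , -0.    ,  1.2737, -0.0369]), 'joint_velocities': array([-0.0002, -0.0016, -0.0041,  0.0002, -0.0002, -0.0014]), 'effort': array([ -0.0002, -51.5906, -36.7959,  -0.0001,   0.008 ,  -0.    ]), 'ee_pos': array([0.2742, 0.6161, 0.194 ]), 'eef_rot': array([ 0.3271,  1.5461, -0.3298]), 'contact_force': array([ 0.0345,  0.384 , -0.113 ]), 'torque': array([ 0.0137, -0.0481,  0.0255]), 'grip_width': 1.0012188671667297}
[[-0.0007  0.4066  0.9136]
 [-0.0016  0.9136 -0.4066]
 [-1.     -0.0018 -0.    ]]
```

View pics/side0.png

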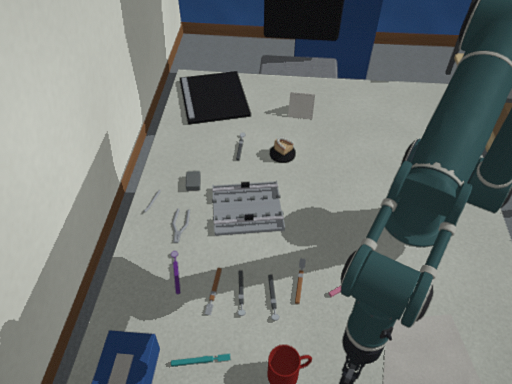

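View pics/top0.png

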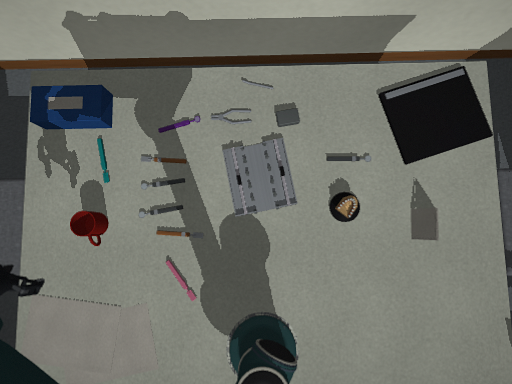

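View pics/wrist0.png

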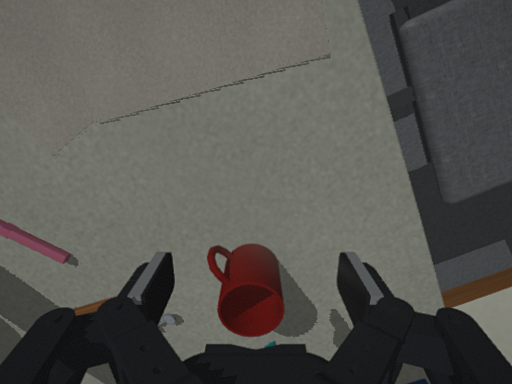

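The top view shows the card at px (425,225), so on the −y (right) side, and the mug at (88,223) on the left. The candidates are dark mirrors at (163,182), (162,209) and (348,157), and brown spatulas at (165,159) and (178,232). The look-alikes are purple at (180,123), turquoise at (103,158) and pink at (180,278). The tray is at (260,174) and the jaw at (345,207).

Run:
```python
from h import *
im,p=load('top0')
a=cv2.resize(im[90:320,85:225],None,fx=3,fy=2.6,interpolation=cv2.INTER_CUBIC)
a=cv2.resize(im[110:260,120:220],None,fx=4,fy=4,interpolation=cv2.INTER_CUBIC)
b=cv2.resize(im[120:245,215:385],None,fx=4.5,fy=4.5,interpolation=cv2.INTER_CUBIC)
cv2.imwrite('pics/cA.png',a[:,:,::-1]);cv2.imwrite('pics/cB.png',b[:,:,::-1])
```

```text
(no output)
```

View pics/cA.png

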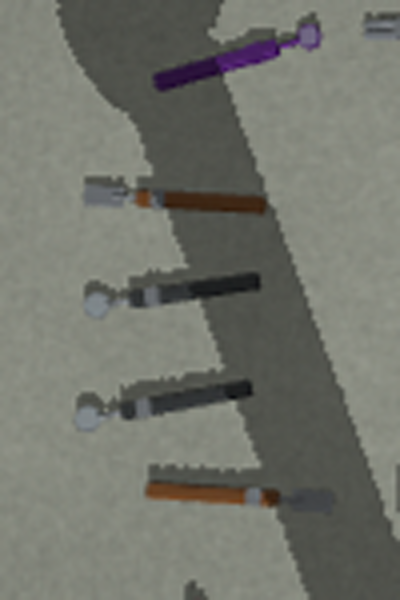

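View pics/cB.png

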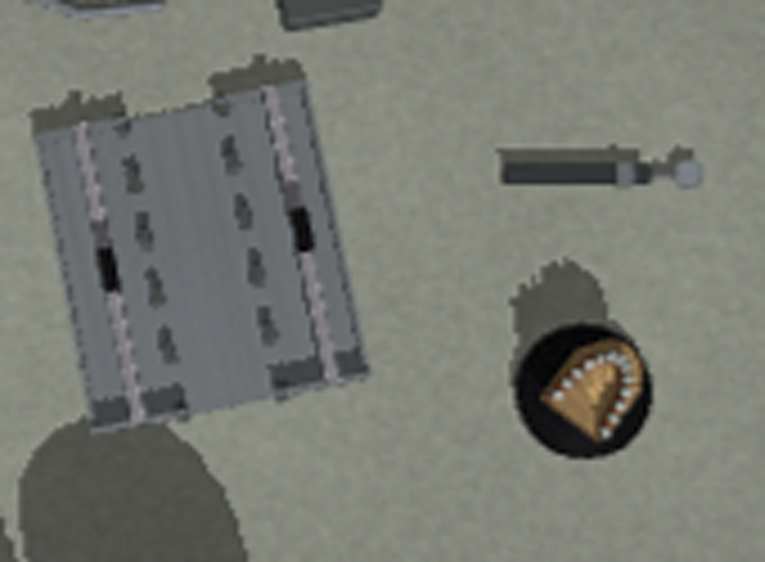

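The crops confirm it: three dark mirrors and two brown spatulas. The lower spatula and the right-hand mirror have their handles on the wrong side and need a half turn. Both bars look partly in. Next I'll take coarse positions from the top view.

```bash
cat >> h.py <<'E'
def plan(x,y,z,toolyaw=None):
    """move in tool cm + spin to TCP world (x,y,z), tool y axis direction at angle toolyaw (mod pi)"""
    o=manip.get_obs(); M=R.from_rotvec(o['eef_rot']).as_matrix(); d=M.T@(np.array([x,y,z])-o['ee_pos'])*100
    s=0; a=np.arctan2(M[1,1],M[0,1])
    if toolyaw is not None:
        # spin about tool x (down): +spin turns clockwise from above
        s=-(toolyaw-a); s=(s+np.pi/2)%np.pi-np.pi/2
    q6=o['q'][5]
    print('t=%.1f shift cm'%o['time_s'],np.round(d,2),'spin %.3f'%s,'(alt %.3f)'%(s-np.pi*np.sign(s)),'q6 %.2f'%q6,'tooly yaw %.3f'%a)
E
python3 - <<'E'
from h import *
np.set_printoptions(precision=4,suppress=True)
im,p=load('top0')
pts=dict(card=(425,225),jaw=(345,207),mug=(88,224))
for k,v in pts.items(): print(k,onz(p,v,0.05)[0])
hsv=cv2.cvtColor(im,cv2.COLOR_RGB2HSV)
# brown handles, dark handles
roi=np.zeros(im.shape[:2],np.uint8); roi[140:250,130:210]=1
m=((hsv[...,0]>5)&(hsv[...,0]<18)&(hsv[...,1]>110)&(roi>0)).astype(np.uint8)
c,_=cv2.findContours(m,0,1)
for k in c:
    if cv2.contourArea(k)>20: 
        r=cv2.minAreaRect(k);b=cv2.boxPoints(r); W=onz(p,b,0.012); print('brown',r[0],onz(p,[r[0]],0.012)[0],r[1],r[2])
print('scale', im[157,345],im[182,170],im[209,160],im[182,175])
ends={'m1':[(151,184),(184.5,180.5)],'m2':[(150,212),(182.5,207)],'m3':[(327,157),(359,157)]}
for k,(u,v) in ends.items(): print(k,onz(p,[u,v],0.012))
E
```

```text
card [ 0.3836 -0.5242  0.05  ]
jaw [ 0.4455 -0.2733  0.05  ]
mug [0.4064 0.553  0.05  ]
brown (168.51014709472656, 232.85787963867188) [0.3732 0.3035 0.012 ] (23.226537704467773, 3.7760934829711914) 4.085616588592529
brown (173.01771545410156, 160.23451232910156) [0.6168 0.2907 0.012 ] (24.14639663696289, 3.924621105194092) 3.814074993133545
scale [50 53 53] [29 31 32] [47 48 49] [29 31 32]
m1 [[0.5372 0.364  0.012 ]
 [0.5469 0.2514 0.012 ]]
m2 [[0.4433 0.3659 0.012 ]
 [0.4579 0.2576 0.012 ]]
m3 [[ 0.6173 -0.2292  0.012 ]
 [ 0.6151 -0.3365  0.012 ]]
```

Run:
```python
from h import *
plan(0.5,0.15,0.30,0.2)
```

```text
t=0.1 shift cm [-10.54 -33.42  39.58] spin 0.952 (alt -2.190) q6 -0.04 tooly yaw 1.152
```

```bash
python3 -m jog '[[100,-5,0,0,0],[100,-10,-10,12,0.15],[100,-10.5,-33.4,39.6,0.95],[100,-10.5,-33.4,39.6,0.95],[100,-10.5,-33.4,39.6,0.95],[100,-10.5,-33.4,39.6,0.95],[100,-10.5,-33.4,39.6,0.95],[100,-10.5,-33.4,39.6,0.95]]'
python3 - <<'E'
from h import *
plan(0.52,-0.02,0.33,0.2)
plan(0.445,-0.20,0.30,0.2)
E
```

```text
time_s: 0.95
ee_pos: [0.426, 0.3029, 0.2856]
eef_rot: [1.062, 1.296, -1.062]
contact_force: [0.6, 0.5, -0.6]
grip_width: 1.001
t=0.9 shift cm [-4.44  2.86 33.51] spin -0.002 (alt 3.140) q6 0.37 tooly yaw 0.198
t=0.9 shift cm [-1.44 -8.04 49.68] spin -0.002 (alt 3.140) q6 0.37 tooly yaw 0.198
```

```bash
python3 -m jog '[[100,-4.4,2.8,33.5,0],[100,-4.4,2.8,33.5,0],[100,-4.4,2.8,33.5,0],[100,-4.4,2.8,33.5,0],[100,-4.4,2.8,33.5,0],[100,-4.4,2.8,33.5,0],[100,-4.4,2.8,33.5,0],[100,-4.4,2.8,33.5,0]]'
python3 - <<'E'
from h import *
snap('wrist','w1')
plan(0.445,-0.20,0.30,0.5)
E
```

```text
time_s: 1.75
ee_pos: [0.5214, -0.0222, 0.3299]
eef_rot: [1.062, 1.294, -1.064]
contact_force: [-0.7, 1.5, -0.3]
grip_width: 1.0
t=1.8 shift cm [  2.95 -10.96  16.18] spin -0.302 (alt 2.839) q6 -0.28 tooly yaw 0.198
```

View pics/w1.png

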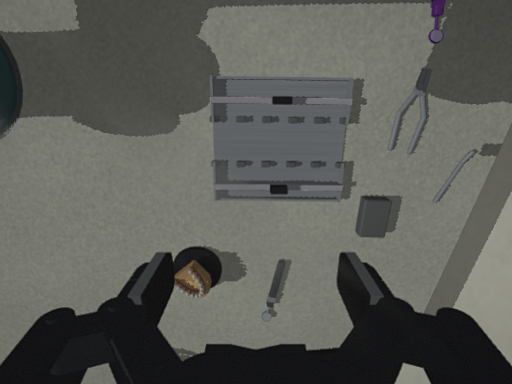

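The tray corners are at px (211,78), (352,78), (344,200) and (216,201). The jaw is at (195,278), mirror_3 at (277,290) and the bars' tabs at (283,100) and (279,189). Moving on to look at the jaw and the card.

```bash
python3 -m jog '[[100,3,-11,16,-0.3],[100,3,-11,16,-0.3],[100,3,-11,16,-0.3],[100,3,-11,16,-0.3],[100,3,-11,16,-0.3],[100,3,-11,16,-0.3],[100,3,-11,16,-0.3],[100,3,-11,16,-0.3]]'
python3 - <<'E'
from h import *
snap('wrist','w2')
E
```

```text
time_s: 2.6
ee_pos: [0.4455, -0.1949, 0.2999]
eef_rot: [0.831, 1.406, -0.829]
contact_force: [0.3, -0.9, 0.0]
grip_width: 0.998
```

View pics/w2.png

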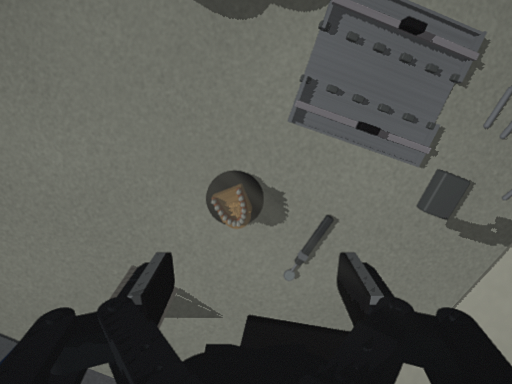

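Run:
```python
from h import *
im,p=load('w2')
b=cv2.resize(im[160:235,195:275],None,fx=7,fy=7,interpolation=cv2.INTER_CUBIC)
im2,p2=load('top0')
c=cv2.resize(im2[170:250,320:450],None,fx=6,fy=6,interpolation=cv2.INTER_CUBIC)
cv2.imwrite('pics/cC.png',b[:,:,::-1]);cv2.imwrite('pics/cD.png',c[:,:,::-1])
```

```text
(no output)
```

View pics/cC.png

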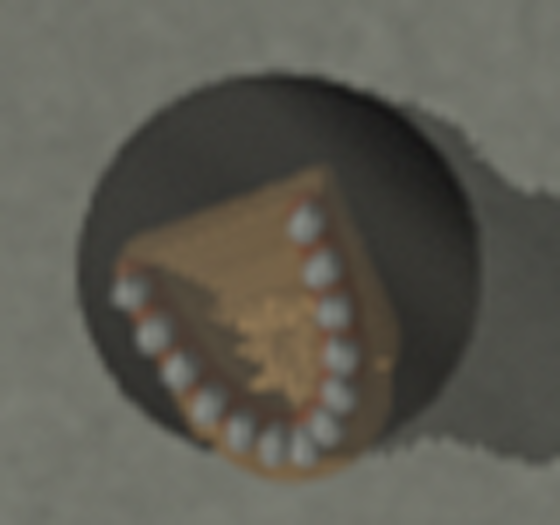

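View pics/cD.png

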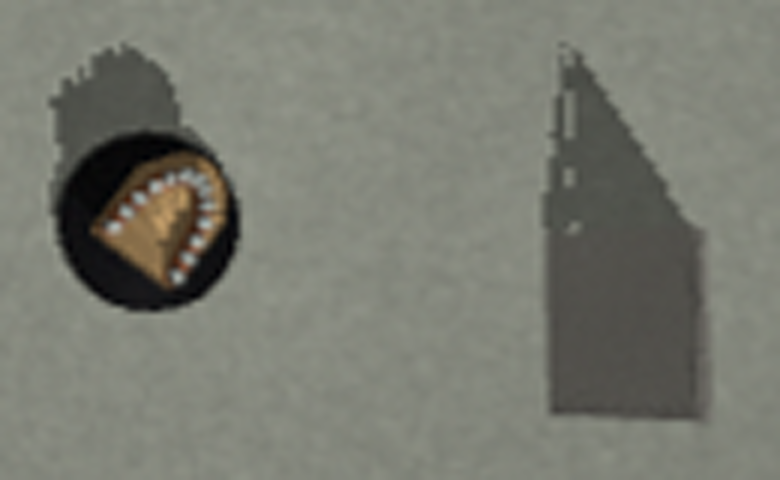

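Run:
```python
from h import *
np.set_printoptions(precision=4,suppress=True)
im,p=load('w2'); im2,p2=load('top0')
f=lambda u,v:(195+u/7-.43,160+v/7-.43)
g=lambda u,v:(320+u/6-.42,170+v/6-.42)
cyl=onz(p,[f(278,272)],0.01)[0], onz(p2,[g(149,221)],0.01)[0]
print('disc',cyl, tri(p,f(278,272),p2,g(149,221)))
t=onz(p,[f(130,292),f(305,222),f(292,447)],.064); d=t[2]-(t[0]+t[1])/2; print('teeth yaw w2',np.arctan2(d[1],d[0]),t)
b=onz(p,[f(120,245),f(325,165)],.052); e=b[1]-b[0]; print('back edge',b,np.linalg.norm(e), np.arctan2(e[1],e[0])-np.pi/2,np.arctan2(e[1],e[0])+np.pi/2, (b[0]+b[1])/2)
b2=onz(p2,[g(92,230),g(170,288)],.052);e=b2[1]-b2[0]; print('back top',b2,np.linalg.norm(e),np.arctan2(e[1],e[0])-np.pi/2,np.arctan2(e[1],e[0])+np.pi/2,(b2[0]+b2[1])/2)
le=onz(p2,[g(548,228),g(549,414)],0); print('card left edge',le)
b3=onz(p2,[g(92,230),g(125,190)],.052)
c=(le[0]+le[1])/2+[0,-.043,0]
for m in cyl: print('target yaw',np.arctan2(c[1]-m[1],c[0]-m[0]))
```

```text
disc (array([ 0.4515, -0.2799,  0.01  ]), array([ 0.4499, -0.2807,  0.01  ])) (array([ 0.4508, -0.2808,  0.0081]), np.float64(0.0017576534916631974))
teeth yaw w2 -0.7372385641481831 [[ 0.4199 -0.2816  0.064 ]
 [ 0.446  -0.2489  0.064 ]
 [ 0.4682 -0.2973  0.064 ]]
back edge [[ 0.4134 -0.2773  0.052 ]
 [ 0.4449 -0.2387  0.052 ]] 0.049826629284229915 -0.6849886666972878 2.4566039868925054 [ 0.4292 -0.258   0.052 ]
back top [[ 0.4431 -0.2405  0.052 ]
 [ 0.4115 -0.2806  0.052 ]] 0.05104716111224345 -3.8095705939667015 -0.6679779403769084 [ 0.4273 -0.2606  0.052 ]
card left edge [[ 0.4425 -0.5039  0.    ]
 [ 0.34   -0.4978  0.    ]]
target yaw -1.7950668736792086
target yaw -1.7899672615127613
```

Jaw yaw is about −0.69 and the target about −1.79. The axis is at (0.4505,−0.280) and the card's base centre is near (0.389,−0.544). Next I grip the block across its sides.

Run:
```python
from h import *
plan(0.4505,-0.280,0.10,-0.69+1.571)
plan(0.4505,-0.280,0.028,-0.69+1.571)
```

```text
t=2.6 shift cm [19.99 -3.69  7.68] spin -0.376 (alt 2.765) q6 -0.97 tooly yaw 0.505
t=2.6 shift cm [27.19 -3.69  7.68] spin -0.376 (alt 2.765) q6 -0.97 tooly yaw 0.505
```

```bash
python3 -m jog '[[100,3,-3.7,7.7,-0.37],[100,7,-3.7,7.7,-0.37],[100,12,-3.7,7.7,-0.37],[100,16,-3.7,7.7,-0.37],[100,19,-3.7,7.7,-0.37],[100,20,-3.7,7.7,-0.37],[100,20,-3.7,7.7,-0.37],[100,20,-3.7,7.7,-0.37]]'
python3 - <<'E'
from h import *
plan(0.4505,-0.280,0.028,-0.69+1.571)
snap('wrist','w3')
E
```

```text
time_s: 3.45
ee_pos: [0.4513, -0.2823, 0.1018]
eef_rot: [0.545, 1.498, -0.546]
contact_force: [-0.0, -0.6, 0.9]
grip_width: 0.999
t=3.5 shift cm [ 7.38  0.12 -0.23] spin -0.008 (alt 3.134) q6 -1.48 tooly yaw 0.873
```

View pics/w3.png

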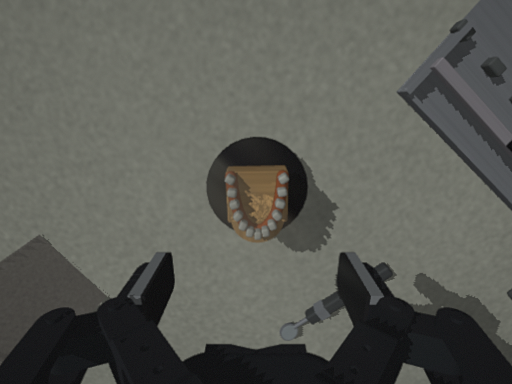

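The jaw shows at (257,205), square to the jaws. I'll check its range against the projected TCP.

Run:
```python
from h import *
np.set_printoptions(precision=4,suppress=True)
im,p=load('w3'); im2,p2=load('w2')
print(proj(p,[[.4513,-.2823,.1018],[.4513,-.2823,.05],[.4513,-.2823,.0]]))
print('disc',onz(p,[(257,187)],.01))
t=onz(p,[(230,179),(284,178),(249.5,231),(265,231)],.064); d=t[2]+t[3]-t[0]-t[1]; print(t,np.arctan2(d[1],d[0]))
b=onz(p,[(227,167),(288,166)],.052);e=b[1]-b[0];print(b,np.linalg.norm(e),np.arctan2(e[1],e[0])-np.pi/2,b.mean(0))
```

```text
[[254.6838 227.5747]
 [254.7554 202.123 ]
 [254.8018 185.6304]]
disc [[ 0.4515 -0.2796  0.01  ]]
[[ 0.4203 -0.2815  0.064 ]
 [ 0.4468 -0.2486  0.064 ]
 [ 0.4642 -0.2989  0.064 ]
 [ 0.4725 -0.289   0.064 ]] -0.6915234985653905
[[ 0.4129 -0.2796  0.052 ]
 [ 0.4442 -0.241   0.052 ]] 0.049748394608096394 -0.6817453776817193 [ 0.4286 -0.2603  0.052 ]
```

```bash
python3 -m jog '[[100,2,0.1,-0.2,0],[100,4,0.1,-0.2,0],[100,6,0.1,-0.2,0],[100,7.2,0.1,-0.2,0],[50,7.2,0.1,-0.2,0],[50,7.2,0.1,-0.2,0],[50,7.2,0.1,-0.2,0],[50,7.2,0.1,-0.2,0]]' 30;python3 -m jog '[[50,0,0,0,0],[50,0,0,0,0],[50,0,0,0,0],[50,0,0,0,0],[50,0,0,0,0],[50,0,0,0,0],[50,0,0,0,0],[50,0,0,0,0]]'
python3 - <<'E'
from h import *
o=manip.get_obs(); print(o['q'][5])
snap('wrist','w4')
E
```

```text
time_s: 4.3
ee_pos: [0.4494, -0.2805, 0.0289]
eef_rot: [0.546, 1.498, -0.547]
contact_force: [-0.2, 0.5, -0.0]
grip_width: 0.499
time_s: 5.1
ee_pos: [0.4484, -0.2798, 0.0276]
eef_rot: [0.547, 1.501, -0.547]
contact_force: [-0.4, -1.2, -0.1]
grip_width: 0.501
-1.4769270557030794
```

View pics/w4.png

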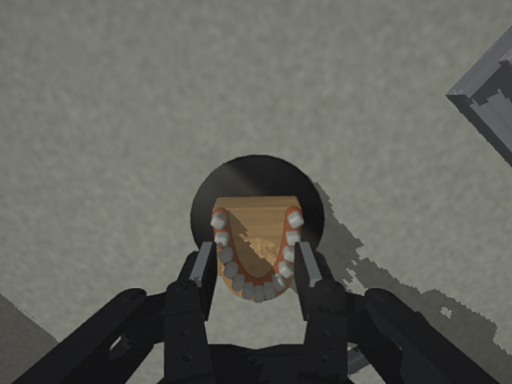

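```bash
python3 -m jog '[[35,0,0,0,0],[35,0,0,0,0],[35,0,0,0,0],[35,0,0,0,0],[35,0,0,0,0],[35,0,0,0,0],[35,0,0,0,0],[35,0,0,0,0]]' 30
```

```text
time_s: 5.95
ee_pos: [0.4485, -0.2798, 0.0276]
eef_rot: [0.547, 1.501, -0.547]
contact_force: [0.3, -0.6, -0.1]
grip_width: 0.352
```

Run:
```python
from h import *
snap('wrist','w5')
```

```text
(no output)
```

View pics/w5.png

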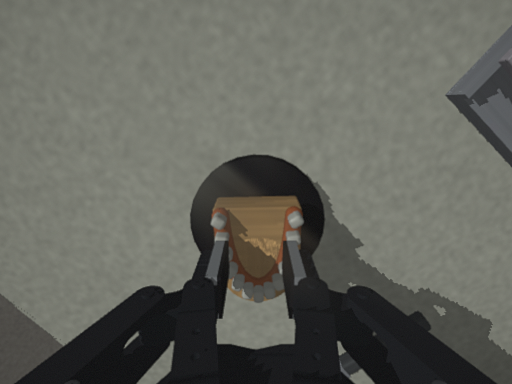

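```bash
python3 - <<'E'
from h import *
np.set_printoptions(precision=4,suppress=True)
im,p=load('w5');T=p['world_to_cam'];print(-T[:3,:3].T@T[:3,3],T[:3,:3])
M=R.from_rotvec(manip.get_obs()['eef_rot']).as_matrix();t=manip.get_obs()['ee_pos']
for w in (.015,.0225):
  for back in (0,.01,.019,.03):
    for s in (1,-1): print(w,back,proj(p,[t+M@[-back,s*w,0]]))
E
python3 -c "
import cv2
a=cv2.imread('pics/w5.png')[180:330,170:340];cv2.imwrite('pics/cE.png',cv2.resize(a,None,fx=4,fy=4,interpolation=2))"
```

```text
[ 0.3857 -0.2266  0.2076] [[ 0.6439  0.7651  0.0002]
 [-0.7256  0.6107 -0.3172]
 [-0.2428  0.2041  0.9484]]
0.015 0 [[276.5423 227.4611]]
0.015 0 [[232.8227 227.493 ]]
0.015 0.01 [[277.6223 233.8529]]
0.015 0.01 [[231.6952 233.8862]]
0.015 0.019 [[278.6914 240.1827]]
0.015 0.019 [[230.579  240.2175]]
0.015 0.03 [[280.1439 248.786 ]]
0.015 0.03 [[229.0625 248.8226]]
0.0225 0 [[287.4676 227.4484]]
0.0225 0 [[221.8983 227.4963]]
0.0225 0.01 [[289.0986 233.8383]]
0.0225 0.01 [[220.2198 233.8883]]
0.0225 0.019 [[290.7132 240.1659]]
0.0225 0.019 [[218.5582 240.218 ]]
0.0225 0.03 [[292.9067 248.7659]]
0.0225 0.03 [[216.3009 248.8207]]
```

View pics/cE.png

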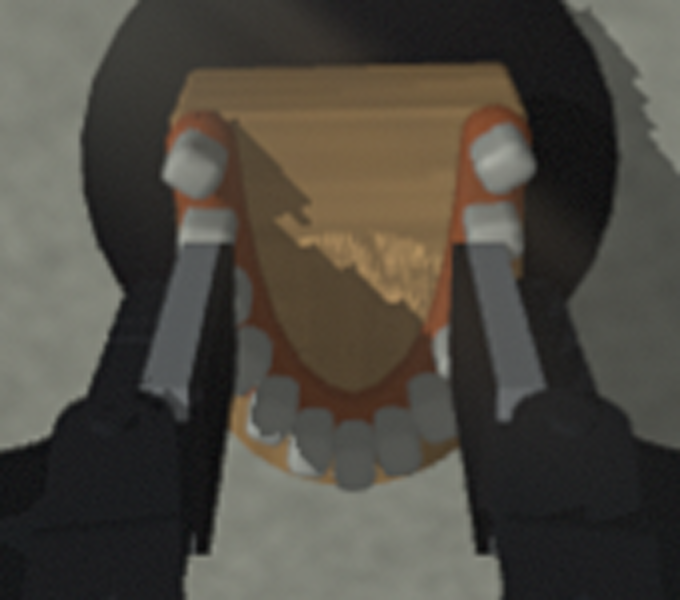

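Run:
```python
from h import *
im,p=snap('side','s1')
o=manip.get_obs();t=o['ee_pos'];c=proj(p,[t])[0].astype(int);print(c,t)
a=im[c[1]-60:c[1]+30,c[0]-50:c[0]+50].copy()
a=cv2.resize(a,None,fx=6,fy=6,interpolation=cv2.INTER_CUBIC)
for X in ([0,0,0],[0,0,.0385]):
    q=(proj(p,[t+X])[0]-[c[0]-50,c[1]-60])*6+3; cv2.circle(a,tuple(int(v) for v in q),4,(255,0,0),1)
cv2.imwrite('pics/cF.png',a[:,:,::-1])
```

```text
[283 148] [ 0.4484278  -0.27979526  0.02760022]
```

View pics/cF.png

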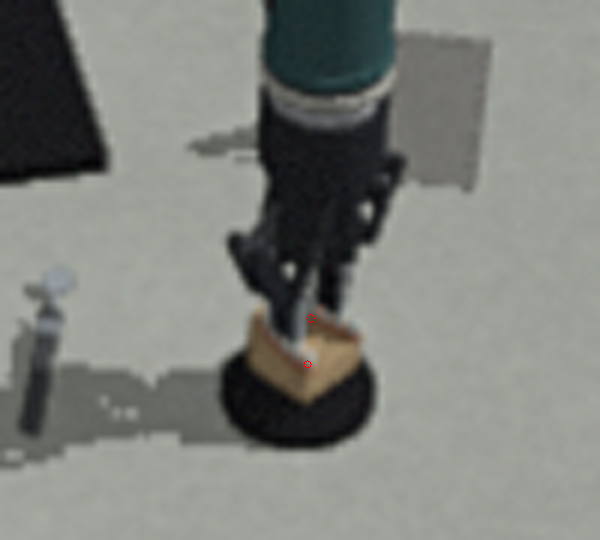

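Run:
```python
from h import *
np.set_printoptions(precision=4,suppress=True)
a,p=load('w5');b,q=load('s1')
for u in [(288,241),(292,241),(297,241)]:
  for v in [(280,145),(281.3,146),(283,146)]: print(tri(p,u,q,v))
o=manip.get_obs();M=R.from_rotvec(o['eef_rot']).as_matrix()
print(o['effort'],o['contact_force'],o['torque'])
X=tri(p,(292,241),q,(281.3,146))[0]; print(M.T@(X-o['ee_pos']))
```

```text
(array([ 0.4608, -0.2636,  0.0552]), np.float64(0.005263817364109124))
(array([ 0.4582, -0.2622,  0.0545]), np.float64(0.0007349858222555889))
(array([ 0.4537, -0.2599,  0.059 ]), np.float64(0.005329454326774097))
(array([ 0.461 , -0.2611,  0.0576]), np.float64(0.004818386002395262))
(array([ 0.4583, -0.2597,  0.0569]), np.float64(0.001166435470942548))
(array([ 0.4539, -0.2575,  0.0614]), np.float64(0.005736241636158922))
(array([ 0.4612, -0.2581,  0.0605]), np.float64(0.0042812452871201076))
(array([ 0.4585, -0.2567,  0.0598]), np.float64(0.001686603033252877))
(array([ 0.454 , -0.2546,  0.0642]), np.float64(0.006226667066406372))
[ -0.0022 -39.2703 -30.4596  -0.0005   0.0008   0.    ] [ 0.5341  0.0789 -0.7508] [-0.0507  0.0486 -0.0109]
[-0.0293  0.0217 -0.0054]
```

Run:
```python
from h import *
np.set_printoptions(precision=1,suppress=True)
a,p=load('w3')
t=np.array([.4513,-.2823,.1018]);M=R.from_rotvec([0.545, 1.498, -0.546]).as_matrix()
for zz in (-.011,0,.011):
  for back in (0,.013,.03,.04,.05): print(zz,back,proj(p,[t+M@[-back,-.0425,zz],t+M@[-back,.0425,zz]]).ravel())
```

```text
-0.011 0 [191.7 212.7 317.7 212.6]
-0.011 0.013 [187.3 220.3 321.9 220.2]
-0.011 0.03 [180.7 231.9 328.4 231.8]
-0.011 0.04 [176.2 239.9 332.9 239.8]
-0.011 0.05 [171.1 248.9 337.9 248.7]
0 0 [192.8 227.6 316.6 227.5]
0 0.013 [188.7 236.  320.7 235.9]
0 0.03 [182.3 248.9 326.9 248.8]
0 0.04 [178.  257.7 331.1 257.6]
0 0.05 [173.2 267.6 335.9 267.5]
0.011 0 [193.9 242.  315.5 241.9]
0.011 0.013 [189.9 251.2 319.4 251.1]
0.011 0.03 [183.9 265.2 325.4 265.1]
0.011 0.04 [179.7 274.8 329.5 274.6]
0.011 0.05 [175.1 285.5 334.  285.3]
```

The fingers show no contact, and two views put the fingertips about 30 mm behind the reported TCP. I'll raise, shut, and touch the open bench gently to calibrate.

```bash
python3 -m jog '[[35,-4,0,0,0],[35,-7,0,0,0],[0,-7,-6,-6,0],[0,-7,-9,-9,0],[0,-7,-9,-9,0],[0,-7,-9,-9,0],[0,-7,-9,-9,0],[0,-7,-9,-9,0]]' 30
python3 - <<'E'
from h import *
snap('wrist','w6');im,p=snap('side','s2')
o=manip.get_obs();t=o['ee_pos'];c=proj(p,[t])[0].astype(int);print(c,t)
a=im[c[1]-60:c[1]+30,c[0]-50:c[0]+50].copy()
a=cv2.resize(a,None,fx=6,fy=6,interpolation=cv2.INTER_CUBIC)
q=(proj(p,[t])[0]-[c[0]-50,c[1]-60])*6+3; cv2.circle(a,tuple(int(v) for v in q),4,(255,0,0),1)
cv2.imwrite('pics/cG.png',a[:,:,::-1])
E
```

```text
time_s: 6.85
ee_pos: [0.3226, -0.2912, 0.098]
eef_rot: [0.546, 1.5, -0.547]
contact_force: [0.3, 0.6, -0.7]
grip_width: -0.0
[319 134] [ 0.32273638 -0.29099245  0.097804  ]
```

View pics/cG.png

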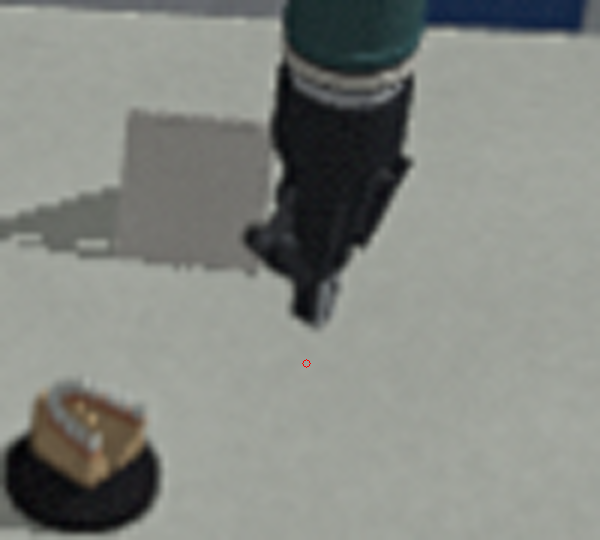

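View pics/w6.png

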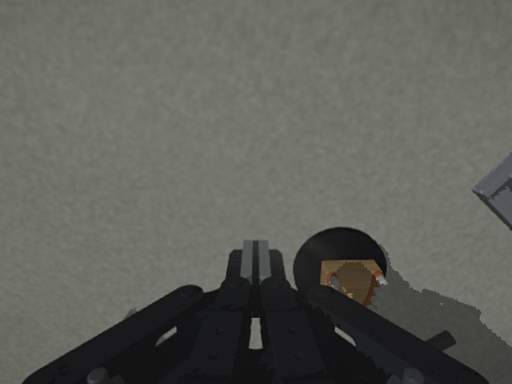

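```bash
python3 -m jog '[[0,2,0,0,0],[0,4,0,0,0],[0,6,0,0,0],[0,7.5,0,0,0],[0,8.5,0,0,0],[0,9,0,0,0],[0,9,0,0,0],[0,9,0,0,0]]' 30
python3 - <<'E'
from h import *
snap('wrist','w7');snap('side','s3')
E
python3 -m jog '[[0,0.3,0,0,0],[0,0.6,0,0,0],[0,0.8,0,0,0],[0,1,0,0,0],[0,1.2,0,0,0],[0,1.4,0,0,0],[0,1.4,0,0,0],[0,1.4,0,0,0]]'
```

```text
time_s: 7.75
ee_pos: [0.3223, -0.2912, 0.0081]
eef_rot: [0.546, 1.5, -0.547]
contact_force: [0.2, 0.2, -0.8]
grip_width: 0.001
time_s: 8.65
ee_pos: [0.3216, -0.2907, -0.0065]
eef_rot: [0.547, 1.501, -0.547]
contact_force: [-0.1, -0.4, -0.3]
grip_width: -0.0
```

```bash
python3 - <<'E'
from h import *
np.set_printoptions(precision=1,suppress=True)
a,p=load('s2')
t=np.array([ 0.32273638,-0.29099245,0.097804])
for b in (0,.01,.02,.03,.04): print(b,(proj(p,[t+[0,0,b]])[0]-[319-50,134-60])*6+3)
E
python3 -c "
import cv2
a=cv2.imread('pics/s3.png')[110:190,270:370];cv2.imwrite('pics/cH.png',cv2.resize(a,None,fx=6,fy=6,interpolation=2))"
```

```text
0 [306.  363.1]
0.01 [307.8 350.4]
0.02 [309.6 337.6]
0.03 [311.4 324.6]
0.04 [313.3 311.5]
```

View pics/cH.png

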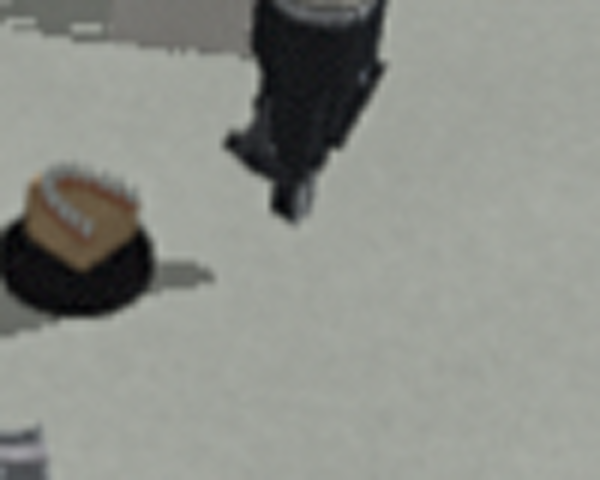

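```bash
python3 -m jog '[[0,0.3,0,0,0],[0,0.6,0,0,0],[0,0.8,0,0,0],[0,1,0,0,0],[0,1.2,0,0,0],[0,1.2,0,0,0],[0,1.2,0,0,0],[0,1.2,0,0,0]]'
python3 -m jog '[[0,0.1,0,0,0],[0,0.15,0,0,0],[0,0.2,0,0,0],[0,0.25,0,0,0],[0,0.3,0,0,0],[0,0.35,0,0,0],[0,0.4,0,0,0],[0,0.4,0,0,0]]'
```

```text
time_s: 9.45
ee_pos: [0.3217, -0.2909, -0.0183]
eef_rot: [0.547, 1.501, -0.547]
contact_force: [1.0, -1.3, 0.2]
grip_width: -0.003
time_s: 10.25
ee_pos: [0.3216, -0.2907, -0.0225]
eef_rot: [0.547, 1.501, -0.547]
contact_force: [0.0, 0.6, 0.4]
grip_width: -0.004
```

```bash
python3 -m jog '[[0,0.05,0,0,0],[0,0.1,0,0,0],[0,0.15,0,0,0],[0,0.2,0,0,0],[0,0.25,0,0,0],[0,0.3,0,0,0],[0,0.3,0,0,0],[0,0.3,0,0,0]]'
```

```text
time_s: 11.05
ee_pos: [0.3216, -0.2908, -0.0254]
eef_rot: [0.547, 1.501, -0.547]
contact_force: [-0.3, 0.3, -0.0]
grip_width: -0.002
```

Run:
```python
from h import *
snap('wrist','w8');snap('side','s4')
a=cv2.imread('pics/s4.png')[110:190,270:370];cv2.imwrite('pics/cI.png',cv2.resize(a,None,fx=6,fy=6,interpolation=2))
```

```text
(no output)
```

View pics/cI.png

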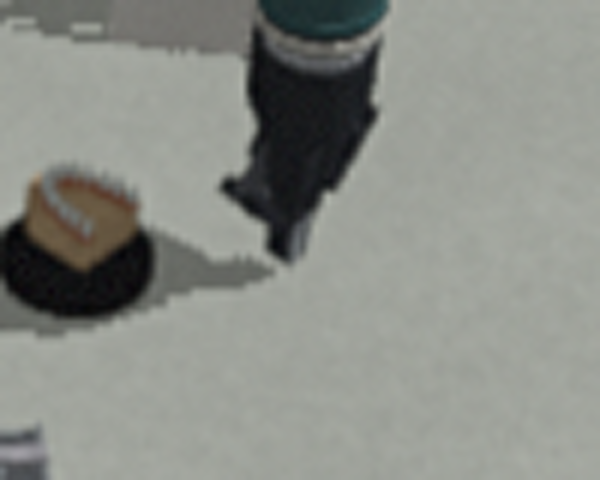

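View pics/w8.png

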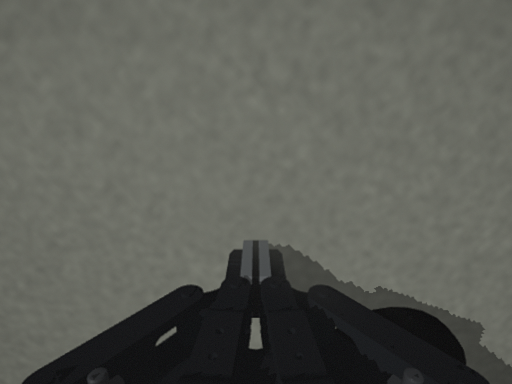

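The shadow meets the tip at about (275,268) in the crop, so contact is near.

```bash
python3 -m jog '[[0,0.03,0,0,0],[0,0.06,0,0,0],[0,0.09,0,0,0],[0,0.12,0,0,0],[0,0.15,0,0,0],[0,0.15,0,0,0],[0,0.15,0,0,0],[0,0.15,0,0,0]]'
```

```text
time_s: 11.95
ee_pos: [0.3217, -0.2908, -0.0269]
eef_rot: [0.547, 1.501, -0.547]
contact_force: [-0.3, 0.1, -0.8]
grip_width: -0.0
```

```bash
python3 -m jog '[[0,0.03,0,0,0],[0,0.06,0,0,0],[0,0.09,0,0,0],[0,0.12,0,0,0],[0,0.15,0,0,0],[0,0.15,0,0,0],[0,0.15,0,0,0],[0,0.15,0,0,0]]'
```

```text
time_s: 12.75
ee_pos: [0.3217, -0.2908, -0.0284]
eef_rot: [0.547, 1.501, -0.547]
contact_force: [0.6, -0.4, -0.0]
grip_width: -0.004
```

```bash
python3 -m jog '[[0,0.03,0,0,0],[0,0.06,0,0,0],[0,0.09,0,0,0],[0,0.12,0,0,0],[0,0.15,0,0,0],[0,0.15,0,0,0],[0,0.15,0,0,0],[0,0.15,0,0,0]]'
```

```text
time_s: 13.55
ee_pos: [0.3217, -0.2908, -0.0299]
eef_rot: [0.547, 1.501, -0.547]
contact_force: [-0.2, -0.4, 0.5]
grip_width: 0.0
```

```bash
python3 -m jog '[[0,0.03,0,0,0],[0,0.06,0,0,0],[0,0.09,0,0,0],[0,0.12,0,0,0],[0,0.15,0,0,0],[0,0.15,0,0,0],[0,0.15,0,0,0],[0,0.15,0,0,0]]'
python3 - <<'E'
from h import *
snap('side','s5');snap('wrist','w9')
a=cv2.imread('pics/s5.png')[110:190,270:370];cv2.imwrite('pics/cJ.png',cv2.resize(a,None,fx=6,fy=6,interpolation=2))
E
```

```text
time_s: 14.35
ee_pos: [0.3217, -0.2908, -0.0314]
eef_rot: [0.547, 1.501, -0.547]
contact_force: [0.2, 0.5, -1.0]
grip_width: 0.005
```

View pics/cJ.png

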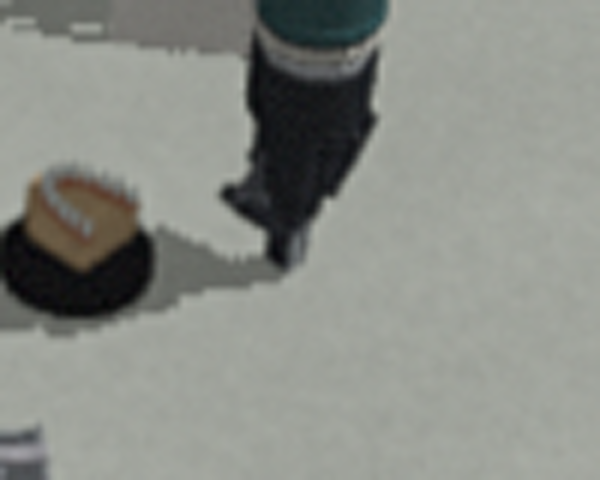

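```bash
python3 -m jog '[[0,0.03,0,0,0],[0,0.06,0,0,0],[0,0.09,0,0,0],[0,0.12,0,0,0],[0,0.12,0,0,0],[0,0.12,0,0,0],[0,0.12,0,0,0],[0,0.12,0,0,0]]'
```

```text
time_s: 15.25
ee_pos: [0.3217, -0.2908, -0.0326]
eef_rot: [0.547, 1.501, -0.547]
contact_force: [-0.5, 0.3, 0.4]
grip_width: -0.002
```

```bash
python3 -m jog '[[0,0.03,0,0,0],[0,0.06,0,0,0],[0,0.09,0,0,0],[0,0.12,0,0,0],[0,0.12,0,0,0],[0,0.12,0,0,0],[0,0.12,0,0,0],[0,0.12,0,0,0]]'
```

```text
time_s: 16.05
ee_pos: [0.3217, -0.2908, -0.0338]
eef_rot: [0.547, 1.501, -0.547]
contact_force: [-0.8, -0.1, -0.6]
grip_width: 0.002
```

Run:
```python
from h import *
im,p=snap('side','s6');snap('top','t6')
a=im[130:170,295:345];cv2.imwrite('pics/cK.png',cv2.resize(a,None,fx=12,fy=12,interpolation=2)[:,:,::-1])
print(manip.get_obs()['contact_force'],manip.get_obs()['effort'])
```

```text
[-0.14883882  0.32487043 -0.92790951] [ 3.22749176e-03 -3.12963796e+01 -2.64132392e+01  1.76901990e-04
  1.39771182e-04  2.10780620e-06]
```

View pics/cK.png

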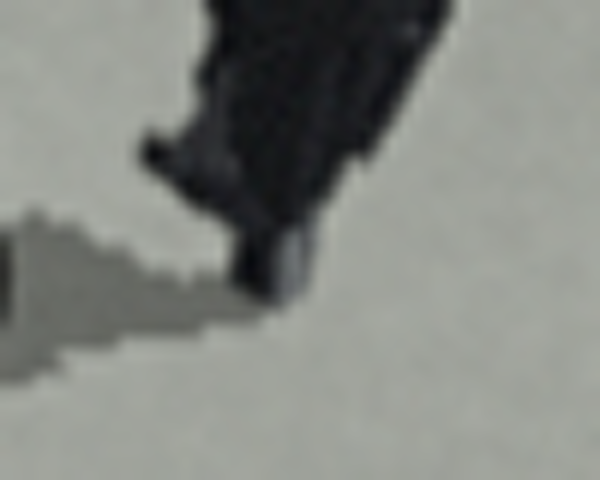

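Run:
```python
from h import *
a,p=load('s6')
for z in (-.01,-.005,0,.005,.01): print(z,(proj(p,[[.3217,-.2908,z]])[0]-[295,130])*12+6)
b,q=load('s3')
```

```text
-0.01 [266.59975908 314.97928224]
-0.005 [268.23089146 303.44379812]
0 [269.86930846 291.85886433]
0.005 [271.51506115 280.2241458 ]
0.01 [273.1682011  268.53930433]
```

```bash
python3 -m jog '[[0,0.03,0,0,0],[0,0.06,0,0,0],[0,0.09,0,0,0],[0,0.12,0,0,0],[0,0.15,0,0,0],[0,0.15,0,0,0],[0,0.15,0,0,0],[0,0.15,0,0,0]]'
```

```text
time_s: 16.95
ee_pos: [0.3217, -0.2908, -0.0353]
eef_rot: [0.547, 1.501, -0.547]
contact_force: [-0.5, 0.3, -0.3]
grip_width: -0.001
```

```bash
python3 -m jog '[[0,0.03,0,0,0],[0,0.06,0,0,0],[0,0.09,0,0,0],[0,0.12,0,0,0],[0,0.15,0,0,0],[0,0.15,0,0,0],[0,0.15,0,0,0],[0,0.15,0,0,0]]'
```

```text
time_s: 17.75
ee_pos: [0.3217, -0.2908, -0.0362]
eef_rot: [0.547, 1.501, -0.547]
contact_force: [-2.4, 1.9, 7.3]
grip_width: -0.0
```

Contact comes at reported z = −0.036, so the shut fingertips sit 36 mm behind the reported TCP. I'll correct every height by that and go back to the jaw.

Run:
```python
from h import *
plan(0.451,-0.280,0.06,-0.685+1.571)
```

```text
t=17.8 shift cm [-9.62  9.15  9.2 ] spin -0.014 (alt 3.128) q6 -1.66 tooly yaw 0.872
```

```bash
python3 -m jog '[[100,-5,0,0,0],[100,-9.6,0,0,0],[100,-9.6,3,3,0],[100,-9.6,7,7,0],[100,-9.6,9.2,9.2,-0.01],[100,-9.6,9.2,9.2,-0.01],[100,-9.6,9.2,9.2,-0.01],[100,-9.6,9.2,9.2,-0.01]]' 30;  python3 - <<'E'
from h import *
plan(0.451,-0.280,-0.012,-0.685+1.571)
E
```

```text
time_s: 18.55
ee_pos: [0.4498, -0.279, 0.0584]
eef_rot: [0.54, 1.505, -0.539]
contact_force: [0.4, 0.2, 0.4]
grip_width: 1.0
t=18.6 shift cm [7.04 0.01 0.17] spin -0.004 (alt 3.137) q6 -1.48 tooly yaw 0.882
```

```bash
python3 -m jog '[[100,2,0,0,0],[100,4,0,0,0],[100,6,0,0,0],[100,7,0,0,0],[45,7,0,0,0],[45,7,0,0,0],[45,7,0,0,0],[45,7,0,0,0]]' 25;  python3 - <<'E'
from h import *
snap('wrist','w10')
E
```

```text
time_s: 19.35
ee_pos: [0.4512, -0.2804, -0.0097]
eef_rot: [0.538, 1.502, -0.54]
contact_force: [-4.5, -2.0, 4.2]
grip_width: 0.605
```

View pics/w10.png

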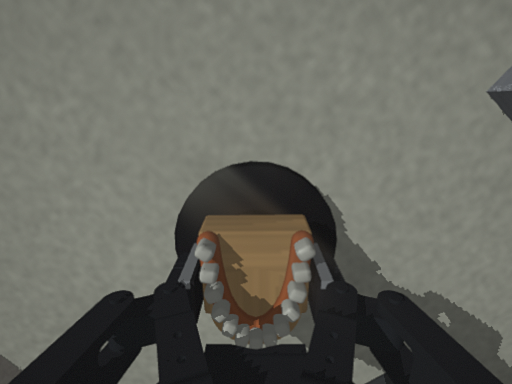

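The block is gripped (0.605, about 51 mm). Now the turn of 1.10 rad clockwise.

```bash
python3 -m jog '[[45,0,0,0,0.1],[45,0,0,0,0.22],[45,0,0,0,0.34],[45,0,0,0,0.46],[45,0,0,0,0.58],[45,0,0,0,0.7],[45,0,0,0,0.82],[45,0,0,0,0.92]]'; python3 -m jog '[[45,0,0,0,0.08],[45,0,0,0,0.14],[45,0,0,0,0.18],[45,0,0,0,0.18],[45,0,0,0,0.18],[45,0,0,0,0.18],[45,0,0,0,0.18],[100,0,0,0,0.18]]'
python3 - <<'E'
from h import *
plan(0.451,-0.280,0.1,-1.79+1.571)
E
```

```text
time_s: 20.2
ee_pos: [0.4527, -0.2798, -0.0097]
eef_rot: [1.241, 1.187, -1.239]
contact_force: [1.2, 0.3, 1.2]
grip_width: 0.599
time_s: 21.0
ee_pos: [0.4512, -0.2796, -0.0108]
eef_rot: [1.367, 1.098, -1.368]
contact_force: [-0.1, 0.1, 0.7]
grip_width: 0.756
t=21.0 shift cm [-1.108e+01 -1.000e-02  5.000e-02] spin 0.002 (alt -3.140) q6 -0.38 tooly yaw -0.217
```

```bash
python3 -m jog '[[100,0,0,0,0],[100,0,0,0,0],[100,-3,0,0,0],[100,-7,0,0,0],[100,-11,0,0,0],[100,-13,0,0,0],[100,-13,0,0,0],[100,-13,0,0,0]]'
python3 - <<'E'
from h import *
snap('wrist','w11');snap('top','t1')
a=cv2.imread('pics/t1.png')[140:250,210:450];cv2.imwrite('pics/cL.png',cv2.resize(a,None,fx=3.3,fy=3.3,interpolation=2))
E
```

```text
time_s: 21.8
ee_pos: [0.4509, -0.2795, 0.1188]
eef_rot: [1.368, 1.098, -1.368]
contact_force: [-0.5, 0.0, 0.8]
grip_width: 0.996
```

View pics/w11.png

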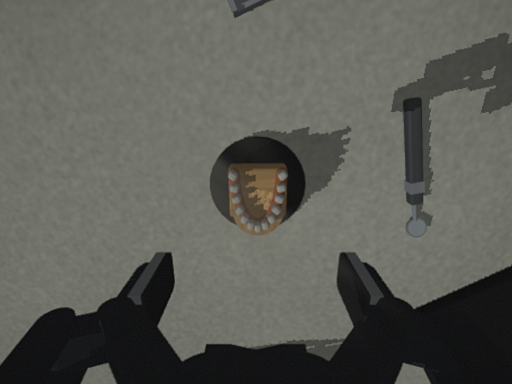

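The jaw now faces image-down at (258,200), towards the card. I'll compute its yaw, then the tray's pose and the bars.

Run:
```python
from h import *
np.set_printoptions(precision=4,suppress=True)
a,p=load('w11')
t=onz(p,[(233,174),(284,174),(249.5,226.5),(264.5,226.5)],.064); d=t[2]+t[3]-t[0]-t[1]; print('jaw yaw',np.arctan2(d[1],d[0]))
b=onz(p,[(229,164),(287,164)],.052);e=b[1]-b[0];print(np.arctan2(e[1],e[0])-np.pi/2)
a=cv2.imread('pics/w1.png')[65:215,195:370];cv2.imwrite('pics/cM.png',cv2.resize(a,None,fx=4,fy=4,interpolation=2))
```

```text
jaw yaw -1.813806486242506
-1.7894814104162882
```

View pics/cM.png

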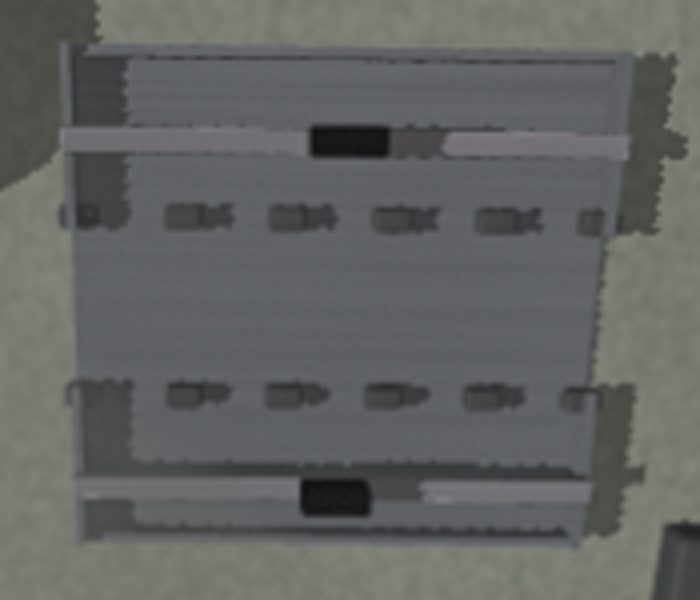

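Run:
```python
from h import *
np.set_printoptions(precision=4,suppress=True)
a,p=load('w1')
f=lambda L:np.array([(195+u/4-.375,65+v/4-.375) for u,v in L])
c=onz(p,f([(62,45),(632,52),(580,547),(80,543)]),.018);print('corners',c,c.mean(0))
for i in range(4): print(np.linalg.norm(c[i]-c[(i+1)%4]))
up=onz(p,f([(181,217),(285,218),(388,220),(492,222)]),.015);lo=onz(p,f([(183,395),(282,396),(382,396),(482,397)]),.015)
print(up,lo)
src=np.array([(x,y) for y in(.038,-.038) for x in(-.066,-.022,.022,.066)]);dst=np.vstack([up,lo])[:,:2]
A,_=cv2.estimateAffinePartial2D(src,dst);print(A,np.arctan2(A[1,0],A[0,0]),np.hypot(A[0,0],A[1,0]))
for z in(.05,): 
  tb=onz(p,f([(350,137),(336,488)]),z); print('tabs',tb)
  print('in tray',(np.linalg.inv(A[:,:2])@(tb[:,:2]-A[:,2]).T).T)
bars=onz(p,f([(64,138),(628,147),(78,487),(590,491)]),.028);print('bars in tray',(np.linalg.inv(A[:,:2])@(bars[:,:2]-A[:,2]).T).T)
```

```text
corners [[ 0.4277  0.0819  0.018 ]
 [ 0.6508  0.1238  0.018 ]
 [ 0.6899 -0.0818  0.018 ]
 [ 0.4664 -0.1241  0.018 ]] [ 0.5587 -0.0001  0.018 ]
0.2270303062281366
0.2093104640027558
0.227453398585499
0.20958395023237192
[[0.4858 0.0256 0.015 ]
 [0.5285 0.0336 0.015 ]
 [0.5708 0.0412 0.015 ]
 [0.6137 0.0489 0.015 ]] [[ 0.5001 -0.0485  0.015 ]
 [ 0.5427 -0.0406  0.015 ]
 [ 0.5857 -0.032   0.015 ]
 [ 0.6288 -0.0239  0.015 ]]Traceback (most recent call last):
  File "<stdin>", line 10, in <module>
cv2.error: OpenCV(4.12.0) /io/opencv/modules/calib3d/src/ptsetreg.cpp:1108: error: (-215:Assertion failed) count >= 0 && to.checkVector(2) == count in function 'estimateAffinePartial2D'
```

```bash
cat >> h.py <<'E'
TC=np.array([0.5587,0.0]);TY=0.186
TR=np.array([[np.cos(TY),-np.sin(TY)],[np.sin(TY),np.cos(TY)]])
def t2w(x,y): return TC+TR@np.array([x,y])
def w2t(P): return (np.atleast_2d(P)[:,:2]-TC)@TR
E
python3 - <<'E'
from h import *
np.set_printoptions(precision=4,suppress=True)
a,p=load('w1')
f=lambda L:np.array([(195+u/4-.375,65+v/4-.375) for u,v in L])
print('blocks',w2t(onz(p,f([(181,217),(285,218),(388,220),(492,222),(183,395),(282,396),(382,396),(482,397)]),.015)))
print('tabs',w2t(onz(p,f([(350,137),(336,488)]),.05)))
print('bars',w2t(onz(p,f([(64,138),(628,147),(78,487),(590,491)]),.028)))
# height check of tabs with top view
b,q=load('top0')
for u,v in (((239.5,180),(350,140)),((282.0,171),(336,495))): print(tri(q,u,p,f([v])[0]))
print(w2t(onz(q,[(239,179.5),(282,171)],.04)))
im,_=load('t1');a=im[115:225,215:305];cv2.imwrite('pics/cN.png',cv2.resize(a,None,fx=5.4,fy=5.4,interpolation=2)[:,:,::-1])
E
```

```text
blocks [[-0.0669  0.0386]
 [-0.0235  0.0386]
 [ 0.0196  0.0382]
 [ 0.0631  0.0379]
 [-0.0665 -0.0369]
 [-0.0232 -0.0369]
 [ 0.0206 -0.0365]
 [ 0.0645 -0.0365]]
tabs [[-0.0007  0.0708]
 [-0.0012 -0.0683]]
bars [[-0.1126  0.0695]
 [ 0.1127  0.0685]
 [-0.1121 -0.0754]
 [ 0.1124 -0.0751]]
(array([ 0.5539,  0.0705, -0.0513]), np.float64(0.00021372377395296264))
(array([ 0.5718, -0.0757,  0.0297]), np.float64(0.003992121601742297))
[[-0.0035  0.0683]
 [-0.0047 -0.0754]]
```

View pics/cN.png

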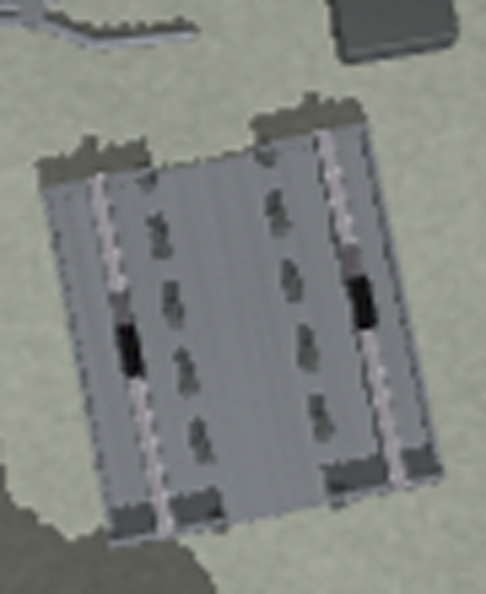

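Run:
```python
from h import *
print(t2w(0,-.0753),t2w(0,.069))
plan(*t2w(-.001,-.0753),0.06,TY-np.pi/2)
```

```text
[ 0.57262518 -0.07400121] [0.54593987 0.06780988]
t=21.9 shift cm [  5.71   7.5  -22.59] spin 1.167 (alt -1.975) q6 -0.38 tooly yaw -0.218
```

```bash
python3 -m jog '[[60,0,3,-5,0.14],[60,0,5,-10,0.28],[60,1,7.5,-15,0.42],[60,2,7.5,-20,0.56],[60,4,7.5,-22.6,0.7],[60,5.7,7.5,-22.6,0.84],[60,5.7,7.5,-22.6,0.98],[60,5.7,7.5,-22.6,1.12]]';python3 - <<'E'
from h import *
plan(*t2w(-.001,-.0753),-0.003,TY-np.pi/2)
snap('wrist','w12')
E
```

```text
time_s: 22.7
ee_pos: [0.5705, -0.0735, 0.0582]
eef_rot: [2.094, 0.244, -2.108]
contact_force: [0.0, -0.2, 0.9]
grip_width: 0.605
t=22.7 shift cm [ 6.12  0.11 -0.14] spin 0.043 (alt -3.099) q6 1.17 tooly yaw -1.342
```

View pics/w12.png

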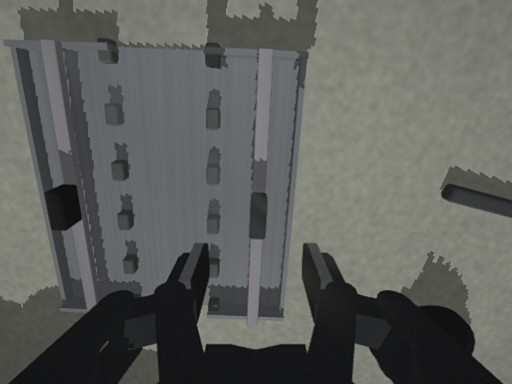

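The tab is centred between the pads at (258,215).

```bash
python3 -m jog '[[60,2,0.1,-0.1,0.04],[60,4,0.1,-0.1,0.04],[60,5.5,0.1,-0.1,0.04],[60,6.1,0.1,-0.1,0.04],[5,6.1,0.1,-0.1,0.04],[5,6.1,0.1,-0.1,0.04],[5,6.1,0.1,-0.1,0.04],[5,6.1,0.1,-0.1,0.04]]' 40;python3 - <<'E'
from h import *
plan(*t2w(-.001,-.0995),-0.003,TY-np.pi/2)
E
```

```text
time_s: 23.55
ee_pos: [0.5754, -0.076, 0.0022]
eef_rot: [2.122, 0.204, -2.118]
contact_force: [-0.4, 0.1, 1.5]
grip_width: 0.126
t=23.6 shift cm [0.52 2.17 0.35] spin 0.007 (alt -3.135) q6 1.20 tooly yaw -1.378
```

```bash
python3 -m jog '[[5,0,0.5,0,0],[5,0,1,0,0],[5,0,1.5,0,0],[5,0,1.9,0,0],[5,0,2.2,0,0],[5,0,2.3,0,0],[5,0,2.3,0,0],[5,0,2.3,0,0]]' 40;python3 - <<'E'
from h import *
plan(*t2w(-.001,-.0995),-0.003,TY-np.pi/2)
print(w2t([manip.get_obs()['ee_pos']]))
E
```

```text
time_s: 24.35
ee_pos: [0.5792, -0.0966, 0.0021]
eef_rot: [2.123, 0.207, -2.122]
contact_force: [-2.4, 9.6, 7.8]
grip_width: 0.127
t=24.4 shift cm [0.51 0.08 0.33] spin 0.006 (alt -3.136) q6 1.17 tooly yaw -1.379
[[ 0.00229832 -0.09869523]]
```

```bash
python3 -m jog '[[60,0,0,0,0],[60,0,0,0,0],[60,0,0,0,0],[60,-3,0,0,0],[60,-7,0,0,0],[60,-7,-7,0,0],[60,-7,-12,0,0],[60,-7,-16.8,-0.3,0]]' 40;python3 - <<'E'
from h import *
plan(*t2w(-.001,.069),-0.003,TY-np.pi/2)
snap('wrist','w13')
E
```

```text
time_s: 25.15
ee_pos: [0.5523, 0.0496, 0.0716]
eef_rot: [2.122, 0.202, -2.12]
contact_force: [0.3, 0.5, 0.2]
grip_width: 0.604
t=25.1 shift cm [ 7.46 -1.91  0.39] spin 0.005 (alt -3.137) q6 1.43 tooly yaw -1.380
```

View pics/w13.png

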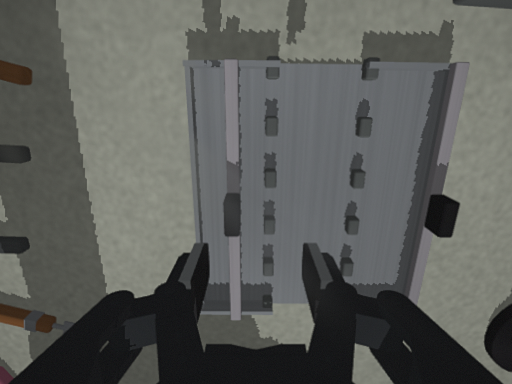

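The card-side bar at (440,215) is now over its end wall. Next, the other tab at (232,214).

```bash
python3 -m jog '[[60,0,0,0.2,0],[60,0,0,0.2,0],[60,0,0,0.2,0],[60,0,0,0.2,0],[60,0,0,0.2,0],[60,0,0,0.2,0],[60,0,0,0.2,0],[60,0,0,0.2,0]]';python3 - <<'E'
from h import *
plan(*t2w(-.001,.069),-0.003,TY-np.pi/2)
E
```

```text
time_s: 26.0
ee_pos: [0.5505, 0.0485, 0.0712]
eef_rot: [2.12, 0.205, -2.12]
contact_force: [0.7, 0.0, 0.4]
grip_width: 0.598
t=26.0 shift cm [ 7.42 -1.98  0.18] spin 0.006 (alt -3.135) q6 1.42 tooly yaw -1.378
```

```bash
python3 -m jog '[[60,0,-2,0.2,0],[60,2,-2,0.2,0],[60,4.5,-2,0.2,0],[60,7,-2,0.2,0],[60,7.4,-2,0.2,0],[5,7.4,-2,0.2,0],[5,7.4,-2,0.2,0],[5,7.4,-2,0.2,0]]' 40;python3 - <<'E'
from h import *
plan(*t2w(-.001,.0995),-0.003,TY-np.pi/2)
E
```

```text
time_s: 26.8
ee_pos: [0.5462, 0.0681, -0.0011]
eef_rot: [2.123, 0.205, -2.117]
contact_force: [-0.0, -1.4, -1.3]
grip_width: 0.13
t=26.8 shift cm [ 0.19 -3.03  0.11] spin 0.007 (alt -3.135) q6 1.46 tooly yaw -1.378
```

```bash
python3 -m jog '[[5,0,-0.7,0,0],[5,0,-1.4,0,0],[5,0,-2,0,0],[5,0,-2.5,0,0],[5,0,-2.9,0,0],[5,0,-3.05,0,0],[5,0,-3.1,0,0],[5,0,-3.1,0,0]]' 40;python3 - <<'E'
from h import *
print(w2t([manip.get_obs()['ee_pos']]))
E
python3 -m jog '[[60,0,0,0,0],[60,0,0,0,0],[60,0,0,0,0],[60,-3,0,0,0],[60,-7,0,0,0],[60,-11,3,0,0],[60,-15,7,0,0],[60,-15,12,0,0]]' 40;python3 - <<'E'
from h import *
snap('wrist','w14')
snap('top','t2')
a=cv2.imread('pics/t2.png')[110:260,120:320];cv2.imwrite('pics/cO.png',cv2.resize(a,None,fx=4,fy=4,interpolation=2))
E
```

```text
time_s: 27.6
ee_pos: [0.5411, 0.0958, -0.0011]
eef_rot: [2.121, 0.201, -2.113]
contact_force: [2.3, -13.8, 6.3]
grip_width: 0.126
[[0.00043669 0.09740865]]
time_s: 28.4
ee_pos: [0.5648, -0.0137, 0.153]
eef_rot: [2.129, 0.208, -2.107]
contact_force: [2.2, -0.1, -0.1]
grip_width: 0.601
```

View pics/w14.png

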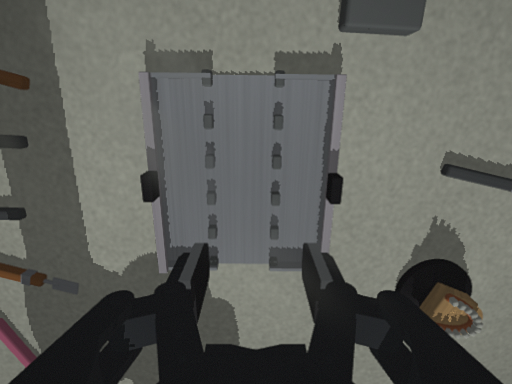

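View pics/cO.png

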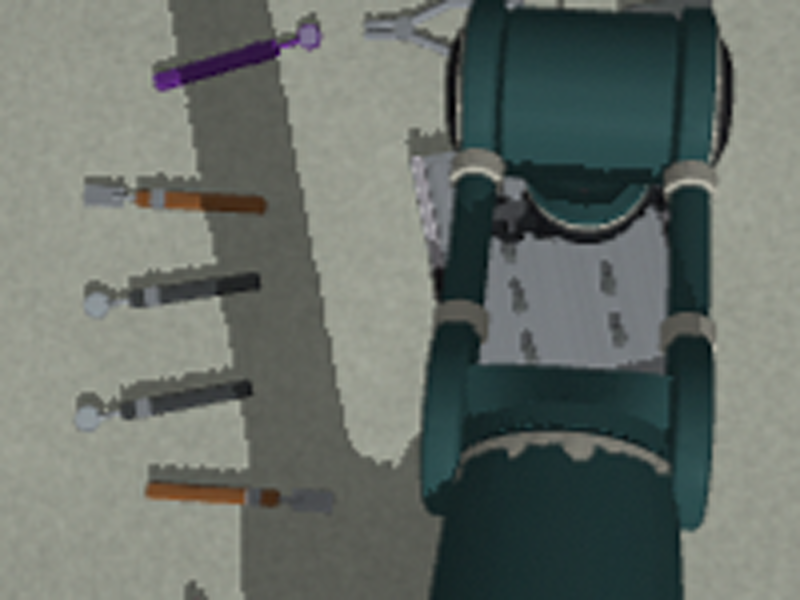

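Both bars are over their end walls at (150,187) and (335,187). Next, a wrist view over the left group.

Run:
```python
from h import *
plan(0.50,0.28,0.17,0.0)
```

```text
t=28.5 shift cm [ -2.16 -30.54   0.6 ] spin -1.382 (alt 1.760) q6 1.31 tooly yaw -1.382
```

```bash
python3 -m jog '[[60,-2,-5,0,-0.15],[60,-2,-10,0,-0.3],[60,-2,-15,0,-0.45],[60,-2,-20,0,-0.6],[60,-2,-25,0,-0.75],[60,-2,-30,0.5,-0.9],[60,-2,-30.5,0.6,-1.05],[60,-2,-30.5,0.6,-1.2]]';python3 - <<'E'
from h import *
plan(0.50,0.28,0.17,0.0)
snap('wrist','w15')
E
```

```text
time_s: 29.3
ee_pos: [0.4939, 0.2869, 0.1655]
eef_rot: [1.33, 1.127, -1.333]
contact_force: [0.0, 0.4, 0.3]
grip_width: 0.593
t=29.3 shift cm [-0.45  0.72  0.57] spin -0.167 (alt 2.975) q6 0.65 tooly yaw -0.167
```

View pics/w15.png

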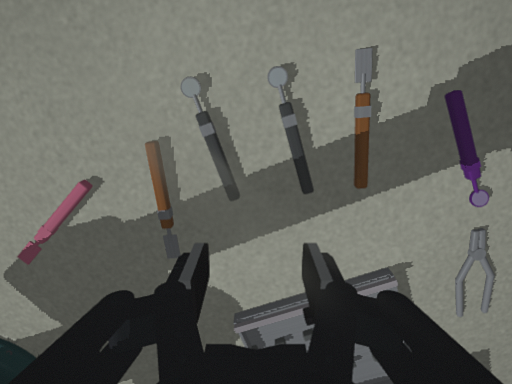

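The handles show as M2 (203,112)–(236,198), M1 (287,102)–(309,191), spatula A (362,94)–(361,187) and spatula B (152,142)–(167,227). Now the masks and rays.

```bash
cat > inst.py <<'E'
from h import *
np.set_printoptions(precision=4,suppress=True)
def handle(p,m,z=.014,minA=60):
    out=[]
    c,_=cv2.findContours(m.astype(np.uint8),0,1)
    for k in c:
        if cv2.contourArea(k)<minA: continue
        r=cv2.minAreaRect(k)
        b=cv2.boxPoints(r); e=[b[i]-b[(i+1)%4] for i in range(2)]
        i=int(np.argmax([np.linalg.norm(v) for v in e]))
        u=(b[i]+b[(i+3)%4])/2; v=(b[(i+1)%4]+b[(i+2)%4])/2
        W=onz(p,[u,v],z); L=np.linalg.norm(W[0]-W[1])
        out.append((np.array(r[0]),W,L,r[1]))
    return out
E
python3 - <<'E'
from inst import *
im,p=load('w15')
# manual ends
E={'M1':[(309,191),(287,102)],'M2':[(236,198),(203,112)],'A':[(361,187),(362,94)],'B':[(152,142),(167,227)]}
for k,(b,w) in E.items():
    W=onz(p,[b,w],.012);d=W[1]-W[0];L=np.linalg.norm(d);o=W[0]+d/L*.060*L/.11
    print(k,'L %.3f'%L,'origin',o[:2],'yaw %.3f'%np.arctan2(d[1],d[0]))
hsv=cv2.cvtColor(im,cv2.COLOR_RGB2HSV)
m=(hsv[...,0]>4)&(hsv[...,0]<16)&(hsv[...,1]>120)
for r in handle(p,m): print('brown',r[0],r[1].ravel(),'L %.3f'%r[2],r[3])
g=cv2.cvtColor(im,cv2.COLOR_RGB2GRAY);m=(g<62)&(hsv[...,1]<80);m[235:]=0;m[:,:190]=0;m[:,330:]=0
for r in handle(p,m): print('dark',r[0],r[1].ravel(),'L %.3f'%r[2],r[3])
# height check with top
q=load('t2')[1]
for n,u,v in (('M1 butt',(309,189),(184.5,180.5)),('A butt',(361,185),(186,161)),('B butt',(152.5,143),(157,232))): print(n,tri(p,u,q,v))
E
```

```text
M1 L 0.107 origin [0.5471 0.313 ] yaw 1.689
M2 L 0.107 origin [0.4552 0.3185] yaw 1.733
A L 0.107 origin [0.6207 0.3077] yaw 1.507
B L 0.108 origin [0.3756 0.2857] yaw -1.674
brown [166.6386 223.3861] [0.3651 0.2431 0.014  0.3794 0.2423 0.014 ] L 0.014 (7.8607940673828125, 11.144415855407715)
brown [159.4683 188.6854] [0.3775 0.314  0.014  0.3739 0.2618 0.014 ] L 0.052 (42.04550552368164, 11.384414672851562)
brown [361.5 152.5] [0.6212 0.3309 0.014  0.6169 0.25   0.014 ] L 0.081 (69.0, 13.0)
brown [362.5  99. ] [0.6163 0.3522 0.014  0.6304 0.3499 0.014 ] L 0.014 (12.0, 13.0)
dark [232.1724 191.931 ] [0.4602 0.2789 0.014  0.4635 0.2606 0.014 ] L 0.019 (14.855627059936523, 10.770329475402832)
dark [219.  152.5] [0.4501 0.3412 0.014  0.4621 0.2967 0.014 ] L 0.046 (40.24921798706055, 11.180339813232422)
dark [299.2318 159.7221] [0.5416 0.3349 0.014  0.5522 0.2532 0.014 ] L 0.082 (68.82704162597656, 12.200393676757812)
dark [286.6724 108.431 ] [0.5382 0.3613 0.014  0.5416 0.3483 0.014 ] L 0.013 (12.4415864944458, 10.584633827209473)
M1 butt (array([0.5521, 0.2539, 0.0011]), np.float64(0.007347430665661532))
A butt (array([0.6171, 0.249 , 0.0044]), np.float64(0.004749078650060958))
B butt (array([0.3776, 0.3431, 0.0034]), np.float64(0.002662278844101638))
```

Run:
```python
from h import *
plan(0.6207,0.308,0.04,-0.064)
```

```text
t=29.4 shift cm [12.52 12.15 -4.25] spin -0.099 (alt 3.043) q6 0.64 tooly yaw -0.163
```

```bash
python3 -m jog '[[45,3,4,-2,-0.1],[45,6,8,-3,-0.1],[45,9,12.1,-4.2,-0.1],[45,12.5,12.1,-4.2,-0.1],[45,12.5,12.1,-4.2,-0.1],[45,12.5,12.1,-4.2,-0.1],[45,12.5,12.1,-4.2,-0.1],[45,12.5,12.1,-4.2,-0.1]]';python3 - <<'E'
from h import *
plan(0.6207,0.308,-0.032,-0.064)
snap('wrist','w16')
E
```

```text
time_s: 30.15
ee_pos: [0.624, 0.3045, 0.0448]
eef_rot: [1.27, 1.17, -1.263]
contact_force: [0.8, -0.7, 1.4]
grip_width: 0.447
t=30.1 shift cm [ 7.68 -0.38 -0.31] spin -0.014 (alt 3.127) q6 0.50 tooly yaw -0.078
```

View pics/w16.png

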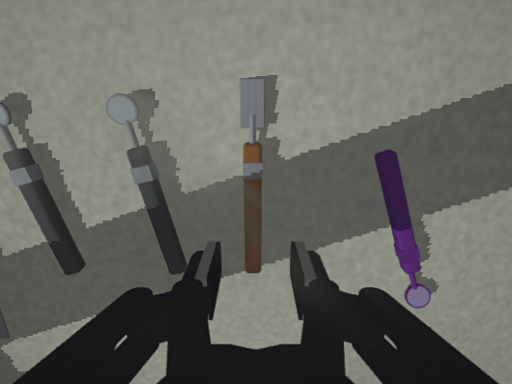

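The brown handle is at x≈253, square between the pads. Descending to grasp.

```bash
python3 -m jog '[[45,2,-0.1,-0.2,0],[45,4,-0.1,-0.2,0],[45,6,-0.1,-0.2,0],[45,7.2,-0.1,-0.2,0],[45,7.6,-0.1,-0.2,0],[3,7.6,-0.1,-0.2,0],[3,7.6,-0.1,-0.2,0],[3,7.6,-0.1,-0.2,0]]' 60; python3 -m jog '[[3,0,0,0,0],[3,-3,0,0,0],[3,-8,0,0,0],[3,-12,0,0,0],[3,-12,0,0,0],[3,-12,0,0,0],[3,-12,0,0,0],[3,-12,0,0,0]]';python3 - <<'E'
from h import *
x,y=t2w(.044,0)
plan(x,y,0.07,TY)
snap('wrist','w17')
E
```

```text
time_s: 31.0
ee_pos: [0.6233, 0.3061, -0.0327]
eef_rot: [1.268, 1.17, -1.264]
contact_force: [-0.1, -0.8, -0.7]
grip_width: 0.141
time_s: 31.8
ee_pos: [0.6204, 0.3048, 0.0832]
eef_rot: [1.263, 1.173, -1.27]
contact_force: [-0.2, -0.3, -0.5]
grip_width: 0.137
t=31.8 shift cm [ 1.38  0.48 29.72] spin -0.264 (alt 2.878) q6 0.50 tooly yaw -0.078
```

View pics/w17.png

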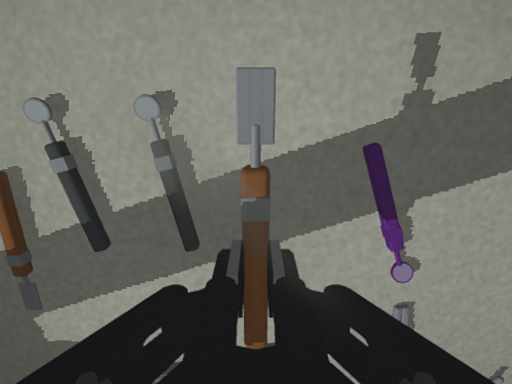

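```bash
python3 -m jog '[[3,0,0.5,5,-0.05],[3,0,0.5,10,-0.1],[3,0,0.5,15,-0.16],[3,0,0.5,20,-0.22],[3,0.5,0.5,25,-0.26],[3,1,0.5,29.7,-0.26],[3,1,0.5,29.7,-0.26],[3,1,0.5,29.7,-0.26]]' 60; python3 -m jog '[[3,0,0,0,0],[3,0,0,0,0],[3,0,0,0,0],[3,0,0,0,0],[3,0,0,0,0],[3,0,0,0,0],[3,0,0,0,0],[3,0,0,0,0]]'
python3 - <<'E'
from h import *
x,y=t2w(.044,0)
plan(x,y,-0.029,TY)
snap('wrist','w18')
E
```

```text
time_s: 32.65
ee_pos: [0.6029, 0.008, 0.0744]
eef_rot: [1.076, 1.291, -1.078]
contact_force: [-0.1, 0.8, -0.2]
grip_width: 0.141
time_s: 33.45
ee_pos: [0.604, 0.0091, 0.0758]
eef_rot: [1.074, 1.29, -1.074]
contact_force: [-0.7, -0.6, -0.1]
grip_width: 0.14
t=33.5 shift cm [10.48 -0.22  0.06] spin -0.004 (alt 3.138) q6 -0.21 tooly yaw 0.182
```

View pics/w18.png

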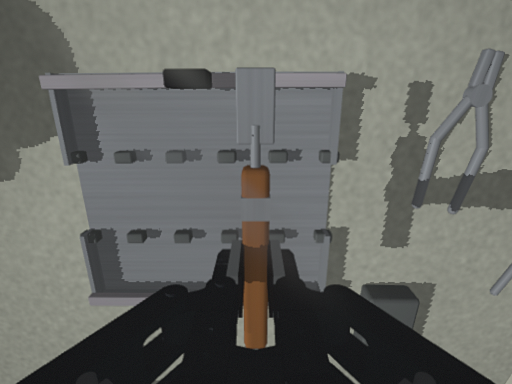

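The handle is over the slot between the blocks at (227,157) and (278,157). Lowering.

```bash
python3 -m jog '[[3,3,-0.2,0,0],[3,6,-0.2,0,0],[3,8.5,-0.2,0,0],[3,9.8,-0.2,0,0],[3,10.3,-0.2,0,0],[3,10.4,-0.2,0,0],[3,10.4,-0.2,0,0],[30,10.4,-0.2,0,0]]' 60; python3 -m jog '[[30,0,0,0,0],[30,0,0,0,0],[30,-3,0,0,0],[30,-8,0,0,0],[45,-12,0,0,0],[45,-13,0,0,0],[45,-13,0,0,0],[45,-13,0,0,0]]'
python3 - <<'E'
from h import *
plan(0.5471,0.313,0.04,1.689-np.pi/2)
snap('wrist','w19')
E
```

```text
time_s: 34.3
ee_pos: [0.6036, 0.0086, -0.0255]
eef_rot: [1.075, 1.287, -1.072]
contact_force: [0.3, 0.2, -0.1]
grip_width: 0.288
time_s: 35.1
ee_pos: [0.6009, 0.0088, 0.1001]
eef_rot: [1.073, 1.292, -1.076]
contact_force: [0.3, 0.0, -0.4]
grip_width: 0.45
t=35.1 shift cm [  6.03   0.23 -30.89] spin 0.064 (alt -3.078) q6 -0.21 tooly yaw 0.182
```

View pics/w19.png

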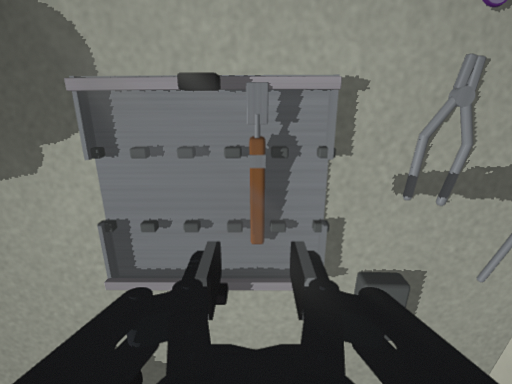

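Run:
```python
from inst import *
im,p=load('w19')
print('blade end',w2t(onz(p,[(258,84)],.01)),'butt',w2t(onz(p,[(257,243)],.012)), 'handle front',w2t(onz(p,[(257.5,137)],.017)))
b=im[60:140,200:320];cv2.imwrite('pics/cP.png',cv2.resize(b,None,fx=6,fy=6,interpolation=2)[:,:,::-1])
snap('top','t3')
im,q=load('t3');m=cv2.imread('pics/t3.png')[110:260,85:245];cv2.imwrite('pics/cQ.png',cv2.resize(m,None,fx=4,fy=4,interpolation=2))
```

```text
blade end [[0.0456 0.0978]] butt [[ 0.0443 -0.0569]] handle front [[0.045  0.0525]]
```

View pics/cP.png

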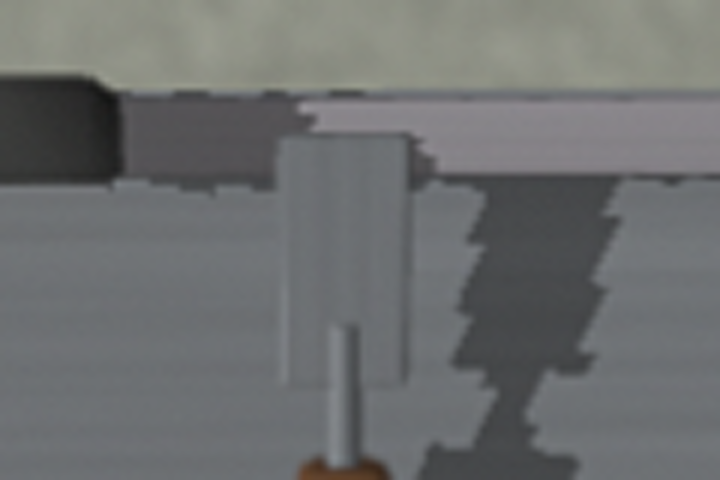

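View pics/cQ.png

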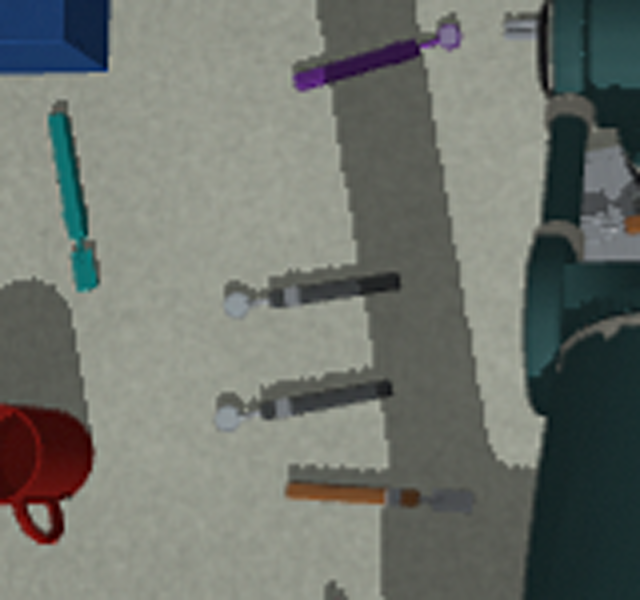

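The blade end (257,84) is drawn over the bar and casts a wide shadow, so it's resting up on the bar. I'll check how far the grip was pitched.

Run:
```python
from inst import *
im,p=load('w17')
t=np.array([0.6204,0.3048,0.0832]);M=R.from_rotvec([1.263,1.173,-1.27]).as_matrix()
# tool frame: x down, -z towards working end. underside at x = -0.0327
for pitch in (-.1,0,.1,.2):
    c,s=np.cos(pitch),np.sin(pitch)
    def P(a,h): # a along instrument from origin, h above underside
        z=h-.007; return t+M@np.array([-(.0327+.007)-(a*s+z*c),0,-(a*c-z*s)])
    print(pitch,'butt',proj(p,[P(-.06,.014)])[0],'hfront',proj(p,[P(.05,.014)])[0],'tip',proj(p,[P(.095,.008)])[0])
im,p=load('w19');
for z in (.003,.01,.02,.03,.04): print(z,'tip',w2t(onz(p,[(258,82.5)],z)),'hfront',w2t(onz(p,[(257.5,137)],z)),'butt top',w2t(onz(p,[(257,244)],z)))
```

```text
-0.1 butt [255.8583 358.068 ] hfront [255.7427 169.3202] tip [255.6606  74.4729]
0 butt [255.8381 351.0006] hfront [255.7615 172.6204] tip [255.6913  71.697 ]
0.1 butt [255.8187 343.5593] hfront [255.7818 177.1662] tip [255.7277  70.9584]
0.2 butt [255.8001 335.8299] hfront [255.8034 183.0119] tip [255.7706  72.7549]
0.003 tip [[0.0457 0.0994]] hfront [[0.0451 0.0509]] butt top [[ 0.0443 -0.0628]]
0.01 tip [[0.0456 0.099 ]] hfront [[0.0451 0.0517]] butt top [[ 0.0443 -0.0591]]
0.02 tip [[0.0455 0.0984]] hfront [[0.045  0.0528]] butt top [[ 0.0443 -0.0539]]
0.03 tip [[0.0455 0.0978]] hfront [[0.045 0.054]] butt top [[ 0.0443 -0.0486]]
0.04 tip [[0.0454 0.0972]] hfront [[0.0449 0.0552]] butt top [[ 0.0442 -0.0434]]
```

The grip was flat, but the spatula sat 3 mm forward and its tip came down on the bar, which spans y 93–103 mm. I'll regrip, shift it 9 mm towards the card and set it down again.

Run:
```python
from h import *
x,y=t2w(.0445,0)
plan(x,y,-0.027,TY)
```

```text
t=35.2 shift cm [12.59  0.3   0.11] spin -0.004 (alt 3.138) q6 -0.21 tooly yaw 0.182
```

```bash
python3 -m jog '[[40,4,0.3,0,0],[40,8,0.3,0,0],[40,11,0.3,0,0],[40,12.3,0.3,0,0],[40,12.6,0.3,0,0],[3,12.6,0.3,0,0],[3,12.6,0.3,0,0],[3,12.6,0.3,0,0]]' 60; python3 -m jog '[[3,-1,0,0,0],[3,-1.7,0,0,0],[3,-1.7,0.0,0.5,0],[3,-1.7,0,1,0],[3,-1,0,1,0],[3,-0.3,0,1,0],[3,-0.3,0,1,0],[3,-0.3,0,1,0]]'
python3 - <<'E'
from h import *
snap('wrist','w20')
E
```

```text
time_s: 36.0
ee_pos: [0.6068, 0.0093, -0.0223]
eef_rot: [1.075, 1.287, -1.072]
contact_force: [0.1, -0.6, -1.1]
grip_width: 0.139
time_s: 36.8
ee_pos: [0.6058, -0.0005, -0.0223]
eef_rot: [1.073, 1.291, -1.075]
contact_force: [1.1, 1.0, -0.3]
grip_width: 0.139
```

View pics/w20.png

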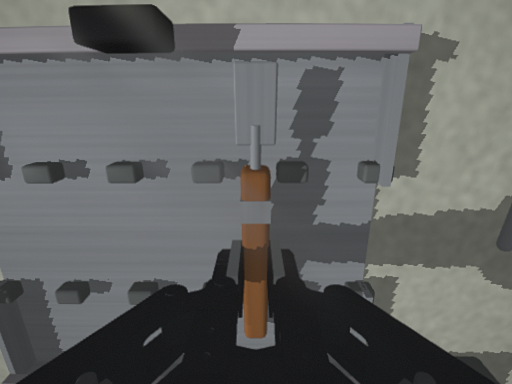

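The blade tip at row 62 is now clear of the bar (row 50). Lower and release.

```bash
python3 -m jog '[[3,0.3,0,0,0],[3,0.6,0,0,0],[3,0.7,0,0,0],[10,0.7,0,0,0],[18,0.7,0,0,0],[26,0.7,0,0,0],[34,0.7,0,0,0],[34,0.7,0,0,0]]'; python3 -m jog '[[34,-2,0,0,0],[34,-6,0,0,0],[45,-10,0,0,0],[45,-13,0,0,0],[45,-13,0,0,0],[45,-13,0,0,0],[45,-13,0,0,0],[45,-13,0,0,0]]'
python3 - <<'E'
from h import *
snap('wrist','w21')
plan(0.5471,0.313,0.04,1.689-np.pi/2)
E
```

```text
time_s: 37.65
ee_pos: [0.6064, -0.0006, -0.0286]
eef_rot: [1.074, 1.29, -1.074]
contact_force: [0.2, 0.1, -0.4]
grip_width: 0.342
time_s: 38.45
ee_pos: [0.6051, -0.0005, 0.0995]
eef_rot: [1.073, 1.293, -1.077]
contact_force: [-0.4, -0.1, -0.4]
grip_width: 0.449
t=38.5 shift cm [ 6.000e+00 -3.000e-02 -3.188e+01] spin 0.064 (alt -3.078) q6 -0.22 tooly yaw 0.182
```

View pics/w21.png

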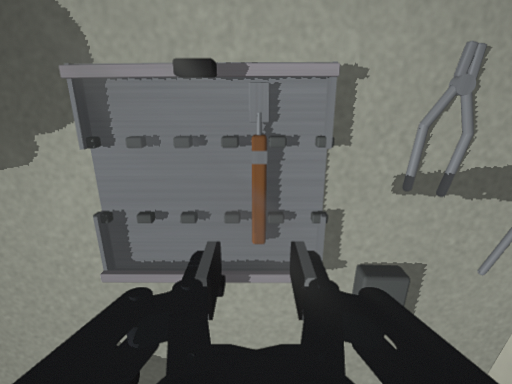

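Run:
```python
from inst import *
im,p=load('w21')
b=im[50:290,55:345];cv2.imwrite('pics/cR.png',cv2.resize(b,None,fx=2.7,fy=2.4,interpolation=2)[:,:,::-1])
print('handle front/butt',w2t(onz(p,[(259,137),(259,243)],.014)))
print('blade',w2t(onz(p,[(259,83)],.006)))
print('corners',w2t(onz(p,[(62,67),(338,64),(323,280),(103,280)],.02)))
print('blocks',w2t(onz(p,[(135,142),(182,142),(230,141.5),(277,141),(146,217),(189,217),(233,216.5),(276,216)],.015)))
```

```text
handle front/butt [[ 0.0487  0.0423]
 [ 0.0486 -0.0654]]
blade [[0.0488 0.0889]]
corners [[-0.117   0.1024]
 [ 0.1143  0.1027]
 [ 0.1163 -0.1062]
 [-0.1179 -0.1062]]
blocks [[-0.0653  0.0386]
 [-0.0219  0.0383]
 [ 0.0222  0.0385]
 [ 0.0651  0.0388]
 [-0.0643 -0.0358]
 [-0.0212 -0.0359]
 [ 0.0228 -0.0354]
 [ 0.0656 -0.035 ]]
```

View pics/cR.png

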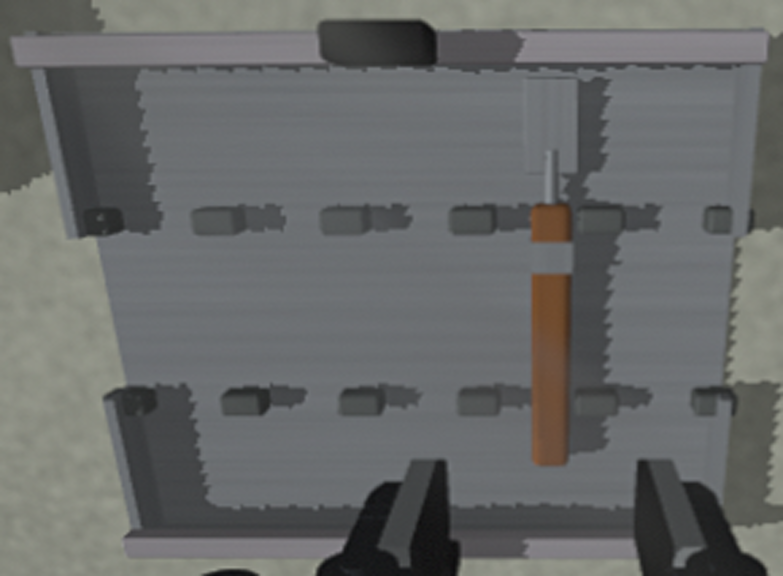

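It lies flat in its slot at tray x≈48.6 mm, y≈−6 mm. Next is mirror M1.

```bash
python3 -m jog '[[45,0,0,-5,0.06],[45,0,0,-10,0.06],[45,0,0,-15,0.06],[45,1,0,-20,0.06],[45,3,0,-25,0.06],[45,5,0,-30,0.06],[45,6,0,-31.9,0.06],[45,6,0,-31.9,0.06]]'
python3 - <<'E'
from h import *
plan(0.5471,0.313,-0.032,1.689-np.pi/2)
snap('wrist','w22')
E
```

```text
time_s: 39.3
ee_pos: [0.5454, 0.3155, 0.0378]
eef_rot: [1.112, 1.269, -1.121]
contact_force: [-1.0, -1.1, -0.3]
grip_width: 0.451
t=39.3 shift cm [6.98 0.18 0.26] spin 0.008 (alt -3.134) q6 0.36 tooly yaw 0.126
```

View pics/w22.png

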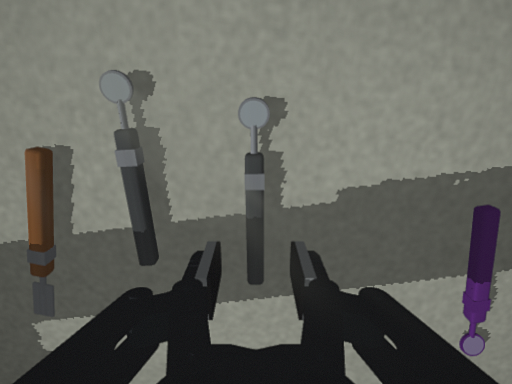

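The mirror handle is at x≈255, square between the pads.

```bash
python3 -m jog '[[45,2,0.1,0.2,0],[45,4,0.1,0.2,0],[45,6,0.1,0.2,0],[45,6.8,0.1,0.2,0],[45,7,0.1,0.2,0],[3,7,0.1,0.2,0],[3,7,0.1,0.2,0],[3,7,0.1,0.2,0]]' 60; python3 -m jog '[[3,0,0,0,0],[3,-3,0,0,0],[3,-8,0,0,0],[3,-12,0,0,0],[3,-12,0,0,0],[3,-12,0,0,0],[3,-12,0,0,0],[3,-12,0,0,0]]';python3 - <<'E'
from inst import *
x,y=t2w(-.002,-.005)
plan(x,y,0.07,TY)
snap('wrist','w23')
E
```

```text
time_s: 40.15
ee_pos: [0.5514, 0.3117, -0.0268]
eef_rot: [1.121, 1.263, -1.117]
contact_force: [-0.9, 0.4, 1.8]
grip_width: 0.135
time_s: 40.95
ee_pos: [0.5486, 0.3105, 0.0895]
eef_rot: [1.116, 1.266, -1.122]
contact_force: [-0.6, -0.3, -0.4]
grip_width: 0.135
t=41.0 shift cm [ 2.   -2.94 31.46] spin -0.064 (alt 3.078) q6 0.35 tooly yaw 0.122
```

View pics/w23.png

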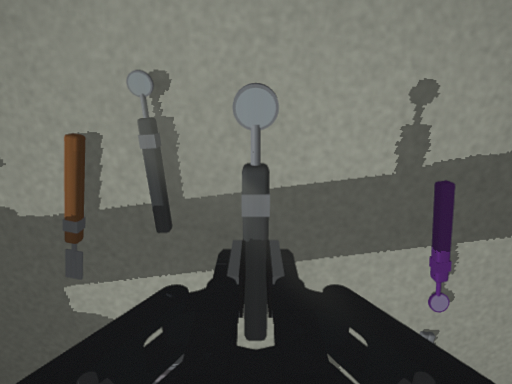

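```bash
cat >> inst.py <<'E'
def held(p,t,rv,zu,pitches=(0,.1),tip=.089):
    M=R.from_rotvec(rv).as_matrix();t=np.array(t)
    for pitch in pitches:
        c,s=np.cos(pitch),np.sin(pitch)
        for sh in (0,.005,.01):
            def P(a,h):
                z=h-.007; return t+M@np.array([-(zu+.007)-(a*s+z*c),0,-(a*c-z*s)-sh])
            print('pitch',pitch,'fwd',sh,'butt %.0f hfront %.0f tip %.0f'%tuple(proj(p,[P(-.06,.014),P(.05,.014),P(tip,.008)])[:,1]))
E
python3 - <<'E'
from inst import *
im,p=load('w23')
o=manip.get_obs();held(p,o['ee_pos'],o['eef_rot'],.027)
E
```

```text
pitch 0 fwd 0 butt 344 hfront 170 tip 87
pitch 0 fwd 0.005 butt 337 hfront 160 tip 75
pitch 0 fwd 0.01 butt 331 hfront 150 tip 64
pitch 0.1 fwd 0 butt 337 hfront 174 tip 87
pitch 0.1 fwd 0.005 butt 330 hfront 164 tip 75
pitch 0.1 fwd 0.01 butt 324 hfront 153 tip 62
```

```bash
python3 -m jog '[[3,0,0,5,-0.02],[3,0,-1,10,-0.04],[3,0,-2,15,-0.06],[3,0,-2.9,20,-0.06],[3,1,-2.9,25,-0.06],[3,2,-2.9,31.6,-0.06],[3,2,-2.9,31.6,-0.06],[3,2,-2.9,31.6,-0.06]]' 60; python3 -m jog '[[3,0,0,0,0],[3,0,0,0,0],[3,0,0,0,0],[3,0,0,0,0],[3,0,0,0,0],[3,0,0,0,0],[3,0,0,0,0],[3,0,0,0,0]]'
python3 - <<'E'
from h import *
x,y=t2w(-.002,-.006)
plan(x,y,-0.022,TY)
snap('wrist','w24')
E
```

```text
time_s: 41.8
ee_pos: [0.5587, -0.0088, 0.0698]
eef_rot: [1.075, 1.29, -1.08]
contact_force: [-0.8, 1.2, -0.3]
grip_width: 0.131
time_s: 42.6
ee_pos: [0.56, -0.0058, 0.0718]
eef_rot: [1.074, 1.29, -1.074]
contact_force: [0.5, 0.5, -0.6]
grip_width: 0.137
t=42.6 shift cm [ 9.38 -0.22  0.01] spin -0.004 (alt 3.138) q6 -0.24 tooly yaw 0.182
```

View pics/w24.png

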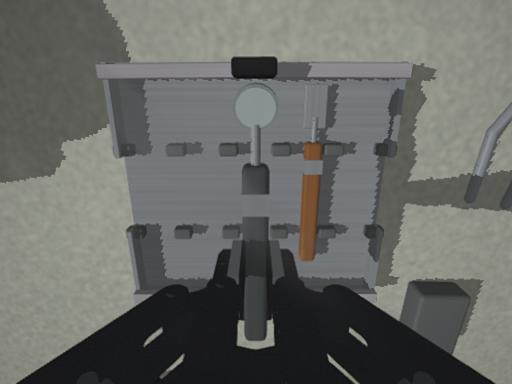

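```bash
python3 -m jog '[[3,3,-0.2,0,0],[3,6,-0.2,0,0],[3,8,-0.2,0,0],[3,9,-0.2,0,0],[3,9.4,-0.2,0,0],[3,9.4,-0.2,0,0],[3,9.4,-0.2,0,0],[15,9.4,-0.2,0,0]]' 60; python3 -m jog '[[22,0,0,0,0],[30,0,0,0,0],[30,-3,0,0,0],[30,-7,0,0,0],[45,-11,0,0,0],[45,-13,0,0,0],[45,-13,0,0,0],[45,-13,0,0,0]]'
python3 - <<'E'
from h import *
plan(0.4552,0.3185,0.04,1.733-np.pi/2)
snap('wrist','w25')
E
```

```text
time_s: 43.45
ee_pos: [0.5593, -0.0063, -0.0209]
eef_rot: [1.075, 1.288, -1.072]
contact_force: [0.6, 1.1, -0.9]
grip_width: 0.155
time_s: 44.25
ee_pos: [0.5581, -0.0062, 0.1081]
eef_rot: [1.074, 1.289, -1.073]
contact_force: [0.0, -0.2, -1.0]
grip_width: 0.45
t=44.2 shift cm [  6.79  -4.25 -33.8 ] spin 0.020 (alt -3.122) q6 -0.24 tooly yaw 0.182
```

View pics/w25.png

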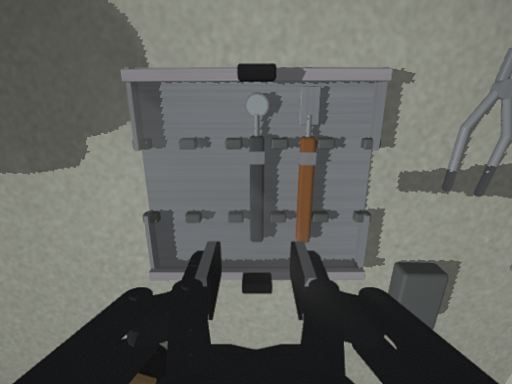

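M1 lies in the middle slot at (257,190). Next is M2.

```bash
python3 -m jog '[[45,0,0,-5,0.02],[45,0,-1,-10,0.02],[45,0,-2,-15,0.02],[45,1,-3,-20,0.02],[45,3,-4.2,-25,0.02],[45,5,-4.2,-30,0.02],[45,6.8,-4.2,-33.8,0.02],[45,6.8,-4.2,-33.8,0.02]]'
python3 - <<'E'
from h import *
plan(0.4552,0.3185,-0.032,1.733-np.pi/2)
snap('wrist','w26')
E
```

```text
time_s: 45.1
ee_pos: [0.4506, 0.3206, 0.0347]
eef_rot: [1.08, 1.287, -1.092]
contact_force: [-0.4, -0.2, -0.1]
grip_width: 0.45
t=45.1 shift cm [6.67 0.47 0.28] spin 0.004 (alt -3.137) q6 0.41 tooly yaw 0.166
```

View pics/w26.png

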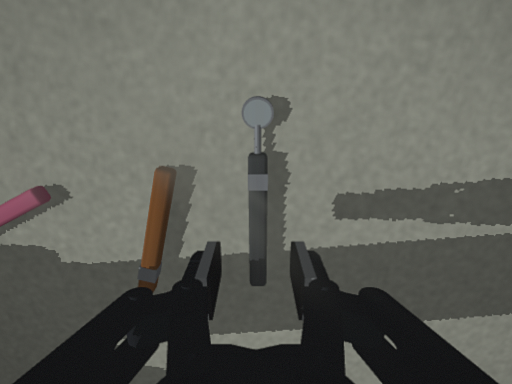

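```bash
python3 -m jog '[[45,2,0.2,0.2,0],[45,4,0.2,0.2,0],[45,6,0.2,0.2,0],[45,6.8,0.2,0.2,0],[45,7,0.2,0.2,0],[3,7,0.2,0.2,0],[3,7,0.2,0.2,0],[3,7,0.2,0.2,0]]' 60; python3 -m jog '[[3,0,0,0,0],[3,-3,0,0,0],[3,-8,0,0,0],[3,-12,0,0,0],[3,-12,0,0,0],[3,-12,0,0,0],[3,-12,0,0,0],[3,-12,0,0,0]]';python3 - <<'E'
from inst import *
x,y=t2w(-.046,-.006)
plan(x,y,0.07,TY)
im,p=snap('wrist','w27')
o=manip.get_obs();held(p,o['ee_pos'],o['eef_rot'],.030,(0,))
E
```

```text
time_s: 45.95
ee_pos: [0.4588, 0.3174, -0.029]
eef_rot: [1.091, 1.281, -1.087]
contact_force: [-0.0, 0.7, -0.2]
grip_width: 0.141
time_s: 46.75
ee_pos: [0.4562, 0.316, 0.0876]
eef_rot: [1.086, 1.283, -1.092]
contact_force: [-0.2, -0.6, -1.8]
grip_width: 0.142
t=46.8 shift cm [ 1.81  0.44 33.54] spin -0.024 (alt 3.118) q6 0.40 tooly yaw 0.162
pitch 0 fwd 0 butt 347 hfront 171 tip 86
pitch 0 fwd 0.005 butt 341 hfront 161 tip 75
pitch 0 fwd 0.01 butt 335 hfront 151 tip 63
```

View pics/w27.png

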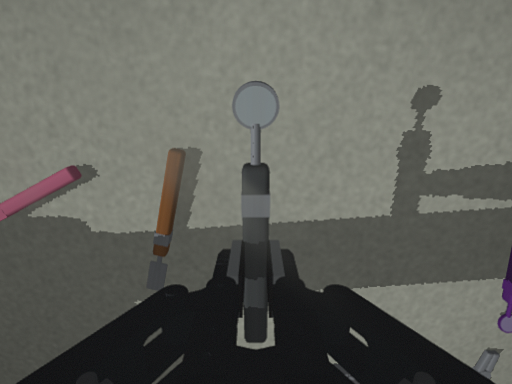

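```bash
python3 -m jog '[[3,0,0.4,5,-0.02],[3,0,0.4,10,-0.02],[3,0,0.4,15,-0.02],[3,0,0.4,20,-0.02],[3,1,0.4,25,-0.02],[3,1.8,0.4,30,-0.02],[3,1.8,0.4,33.6,-0.02],[3,1.8,0.4,33.6,-0.02]]' 60; python3 -m jog '[[3,0,0,0,0],[3,0,0,0,0],[3,0,0,0,0],[3,0,0,0,0],[3,0,0,0,0],[3,0,0,0,0],[3,0,0,0,0],[3,0,0,0,0]]'
python3 - <<'E'
from h import *
x,y=t2w(-.046,-.006)
plan(x,y,-0.025,TY)
snap('wrist','w28')
E
```

```text
time_s: 47.6
ee_pos: [0.5155, -0.0182, 0.0703]
eef_rot: [1.076, 1.289, -1.08]
contact_force: [0.6, 0.0, 0.1]
grip_width: 0.137
time_s: 48.4
ee_pos: [0.516, -0.0139, 0.0719]
eef_rot: [1.074, 1.29, -1.074]
contact_force: [0.0, -0.6, -0.1]
grip_width: 0.136
t=48.4 shift cm [ 9.69 -0.15  0.03] spin -0.004 (alt 3.138) q6 -0.26 tooly yaw 0.182
```

View pics/w28.png

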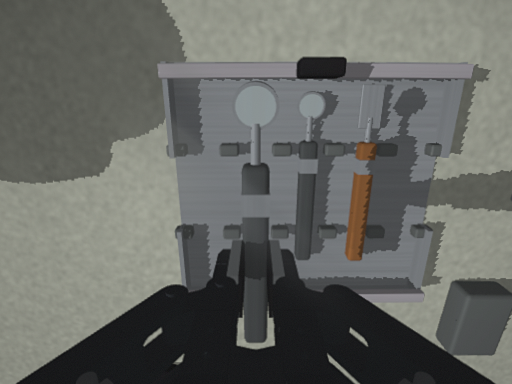

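```bash
python3 -m jog '[[3,3,-0.1,0,0],[3,6,-0.1,0,0],[3,8,-0.1,0,0],[3,9.3,-0.1,0,0],[3,9.7,-0.1,0,0],[3,9.7,-0.1,0,0],[3,9.7,-0.1,0,0],[15,9.7,-0.1,0,0]]' 60; python3 -m jog '[[22,0,0,0,0],[30,0,0,0,0],[30,-3,0,0,0],[30,-7,0,0,0],[45,-11,0,0,0],[45,-13,0,0,0],[45,-13,0,0,0],[45,-13,0,0,0]]'
python3 - <<'E'
from h import *
plan(0.42,0.24,0.12,0.0)
snap('wrist','w29')
snap('top','t4')
a=cv2.imread('pics/t4.png')[110:260,85:285];cv2.imwrite('pics/cS.png',cv2.resize(a,None,fx=4,fy=4,interpolation=2))
E
```

```text
time_s: 49.25
ee_pos: [0.5161, -0.0143, -0.0243]
eef_rot: [1.075, 1.288, -1.073]
contact_force: [0.1, 0.3, -0.3]
grip_width: 0.154
time_s: 50.05
ee_pos: [0.5151, -0.0142, 0.1049]
eef_rot: [1.074, 1.289, -1.073]
contact_force: [-0.4, 0.3, -1.3]
grip_width: 0.45
t=50.0 shift cm [ -1.52  -4.75 -26.72] spin 0.182 (alt -2.960) q6 -0.26 tooly yaw 0.182
```

View pics/w29.png

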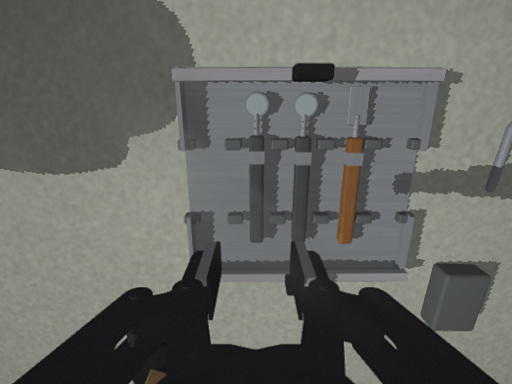

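View pics/cS.png

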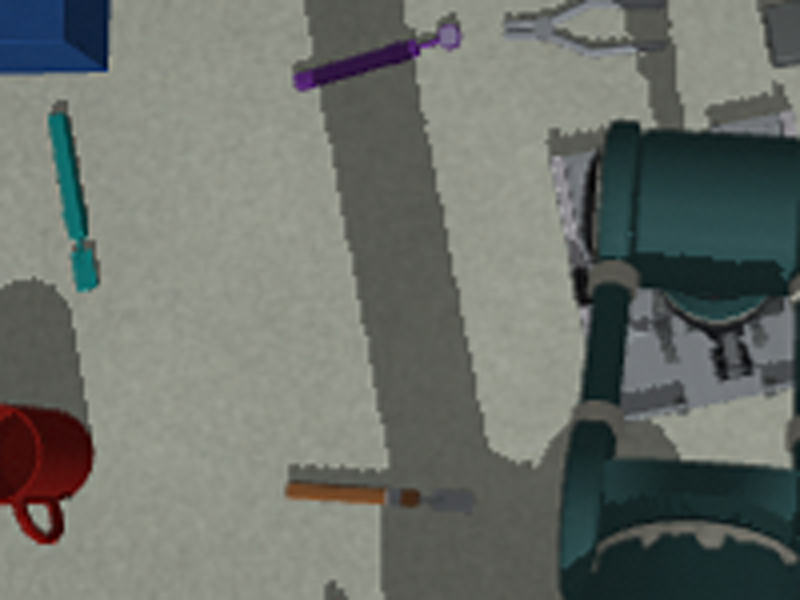

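M2 lies in its slot at (257,190), and spatula B has not moved. B needs a half turn, so I'll grasp it from the flipped wrist side (q6≈−2.4).

```bash
python3 - <<'E'
from inst import *
im,p=load('w27')
W=onz(p,[(178,149),(161,254)],.012);d=W[1]-W[0];L=np.linalg.norm(d);print(L,W[0]+d*.545,np.arctan2(d[1],d[0]))
plan(0.3756,0.2857,0.10,None)
E
python3 -m jog '[[45,0,0,-5,-0.14],[45,0,-4,-8,-0.28],[45,0,-6,-12,-0.42],[45,0,-8,-17,-0.56],[45,0,-8,-22,-0.70],[45,0,-8,-26,-0.84],[45,0,-8,-26.7,-0.98],[45,0,-8,-26.7,-1.12]]'
python3 -m jog '[[45,0,0,0,-0.14],[45,0,0,0,-0.28],[45,0,0,0,-0.42],[45,0,0,0,-0.56],[45,0,0,0,-0.70],[45,0,0,0,-0.84],[45,0,0,0,-0.98],[45,0,0,0,-1.12]]'
python3 - <<'E'
from h import *
plan(0.3756,0.2857,0.04,3.04)
E
```

```text
0.10926118143991786 [0.3761 0.2868 0.012 ] -1.6535795534908786
t=50.1 shift cm [  0.35  -8.13 -31.98] spin 0.000 (alt 0.000) q6 -0.26 tooly yaw 0.182
time_s: 50.95
ee_pos: [0.3859, 0.2351, 0.1028]
eef_rot: [0.202, 1.564, -0.205]
contact_force: [-0.0, -1.2, -0.0]
grip_width: 0.451
time_s: 51.75
ee_pos: [0.3864, 0.2331, 0.1026]
eef_rot: [-0.67, 1.469, 0.67]
contact_force: [-0.3, 0.5, 0.1]
grip_width: 0.448
t=51.8 shift cm [6.25 4.25 3.29] spin -0.612 (alt 2.529) q6 -1.94 tooly yaw 2.428
```

```bash
python3 -m jog '[[45,0,2,1,-0.14],[45,2,4.3,3.3,-0.28],[45,4,4.3,3.3,-0.42],[45,6.2,4.3,3.3,-0.56],[45,6.2,4.3,3.3,-0.61],[45,6.2,4.3,3.3,-0.61],[45,6.2,4.3,3.3,-0.61],[45,6.2,4.3,3.3,-0.61]]'
python3 - <<'E'
from h import *
plan(0.3758,0.2862,-0.031,3.045)
snap('wrist','w30')
E
```

```text
time_s: 52.55
ee_pos: [0.3774, 0.2871, 0.0427]
eef_rot: [-1.127, 1.26, 1.127]
contact_force: [0.1, -0.6, -0.3]
grip_width: 0.447
t=52.5 shift cm [ 7.37  0.15 -0.1 ] spin -0.014 (alt 3.127) q6 -2.43 tooly yaw 3.031
```

View pics/w30.png

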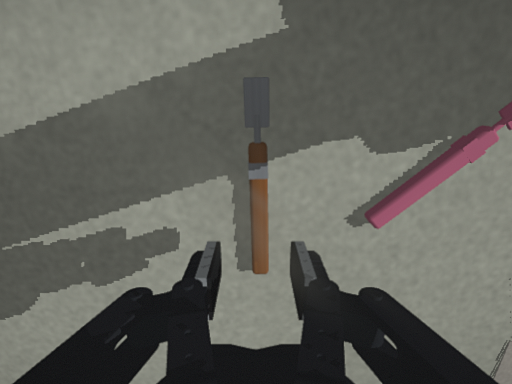

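The brown spatula B handle is at x≈260; it's the right one, with pink over at (430,180).

```bash
python3 -m jog '[[45,2,0.2,-0.1,0],[45,4,0.2,-0.1,0],[45,6,0.2,-0.1,0],[45,7,0.2,-0.1,0],[45,7.3,0.2,-0.1,0],[3,7.3,0.2,-0.1,0],[3,7.3,0.2,-0.1,0],[3,7.3,0.2,-0.1,0]]' 60; python3 -m jog '[[3,0,0,0,0],[3,-3,0,0,0],[3,-8,0,0,0],[3,-12,0,0,0],[3,-13,0,0,0],[3,-13,0,0,0],[3,-13,0,0,0],[3,-13,0,0,0]]';python3 - <<'E'
from inst import *
x,y=t2w(-.090,-.010)
plan(x,y,0.09,None)
im,p=snap('wrist','w31')
o=manip.get_obs();held(p,o['ee_pos'],o['eef_rot'],.030,(0,),.095)
E
```

```text
time_s: 53.4
ee_pos: [0.3762, 0.287, -0.0292]
eef_rot: [-1.128, 1.257, 1.127]
contact_force: [-0.2, -0.5, -1.0]
grip_width: 0.137
time_s: 54.2
ee_pos: [0.3736, 0.2852, 0.0975]
eef_rot: [-1.128, 1.263, 1.129]
contact_force: [-0.4, -0.2, -0.5]
grip_width: 0.134
t=54.2 shift cm [  0.79 -13.2  -29.9 ] spin 0.000 (alt 0.000) q6 -2.43 tooly yaw 3.032
pitch 0 fwd 0 butt 345 hfront 168 tip 69
pitch 0 fwd 0.005 butt 339 hfront 158 tip 57
pitch 0 fwd 0.01 butt 333 hfront 148 tip 45
```

View pics/w31.png

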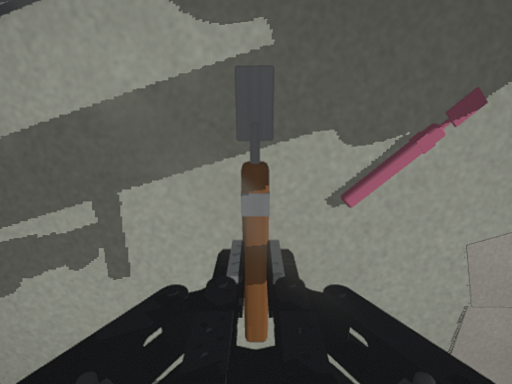

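```bash
python3 -m jog '[[3,0,-3,-3,0.12],[3,0,-6,-7,0.26],[3,0,-9,-12,0.4],[3,0,-11,-17,0.54],[3,0,-13.2,-22,0.68],[3,0,-13.2,-26,0.82],[3,0,-13.2,-29.9,0.96],[3,0,-13.2,-29.9,1.10]]' 60
python3 -m jog '[[3,0,0,0,0.14],[3,0,0,0,0.28],[3,0,0,0,0.42],[3,0,0,0,0.56],[3,0,0,0,0.70],[3,0,0,0,0.84],[3,0,0,0,0.98],[3,0,0,0,1.12]]'
python3 - <<'E'
from h import *
x,y=t2w(-.090,-.0095)
plan(x,y,0.075,TY)
E
```

```text
time_s: 55.05
ee_pos: [0.4721, -0.0302, 0.0979]
eef_rot: [-0.275, 1.557, 0.274]
contact_force: [-0.2, -0.1, -1.1]
grip_width: 0.138
time_s: 55.85
ee_pos: [0.4724, -0.0252, 0.0978]
eef_rot: [0.597, 1.49, -0.599]
contact_force: [0.1, -0.1, -0.0]
grip_width: 0.139
t=55.9 shift cm [ 2.28 -0.08  0.03] spin 0.620 (alt -2.521) q6 -0.91 tooly yaw 0.806
```

```bash
python3 -m jog '[[3,0,0,0,0.14],[3,1,0,0,0.28],[3,2.3,0,0,0.42],[3,2.3,0,0,0.56],[3,2.3,0,0,0.62],[3,2.3,0,0,0.62],[3,2.3,0,0,0.62],[3,2.3,0,0,0.62]]'
python3 - <<'E'
from inst import *
x,y=t2w(-.090,-.0095)
plan(x,y,-0.025,TY)
im,p=snap('wrist','w32')
o=manip.get_obs();held(p,o['ee_pos'],o['eef_rot'],.030,(0,),.095)
E
```

```text
time_s: 56.65
ee_pos: [0.4734, -0.0253, 0.0762]
eef_rot: [1.065, 1.295, -1.066]
contact_force: [-0.8, 0.0, -0.5]
grip_width: 0.139
t=56.6 shift cm [10.12 -0.13  0.05] spin 0.007 (alt -3.134) q6 -0.30 tooly yaw 0.193
pitch 0 fwd 0 butt 348 hfront 172 tip 72
pitch 0 fwd 0.005 butt 341 hfront 161 tip 60
pitch 0 fwd 0.01 butt 335 hfront 151 tip 48
```

View pics/w32.png

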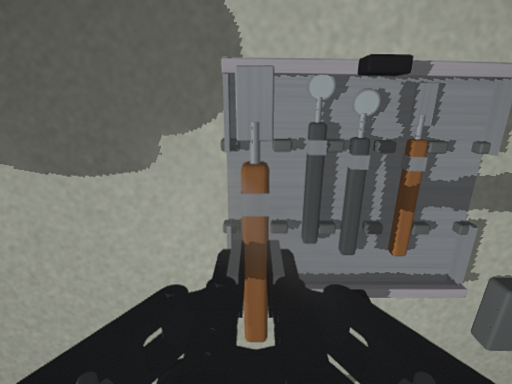

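M2 at (313,180) now sits further forward than when I set it down (disc at (322,87)). I'll place B first, then measure M2.

```bash
python3 -m jog '[[3,3,-0.1,0,0],[3,6,-0.1,0,0],[3,8,-0.1,0,0],[3,9.5,-0.1,0,0],[3,10.1,-0.1,0,0],[3,10.1,-0.1,0,0],[3,10.1,-0.1,0,0],[15,10.1,-0.1,0,0]]' 60; python3 -m jog '[[22,0,0,0,0],[28,0,0,0,0],[28,-3,0,0,0],[28,-7,0,0,0],[45,-11,0,0,0],[45,-15,0,0,0],[45,-15,3,0,0],[45,-15,3,0,0]]'
python3 - <<'E'
from h import *
snap('wrist','w33')
E
```

```text
time_s: 57.5
ee_pos: [0.4738, -0.0257, -0.0232]
eef_rot: [1.067, 1.292, -1.065]
contact_force: [-0.0, -0.2, 0.2]
grip_width: 0.152
time_s: 58.3
ee_pos: [0.5068, -0.0197, 0.1291]
eef_rot: [1.069, 1.287, -1.061]
contact_force: [-0.1, 0.6, 0.1]
grip_width: 0.449
```

View pics/w33.png

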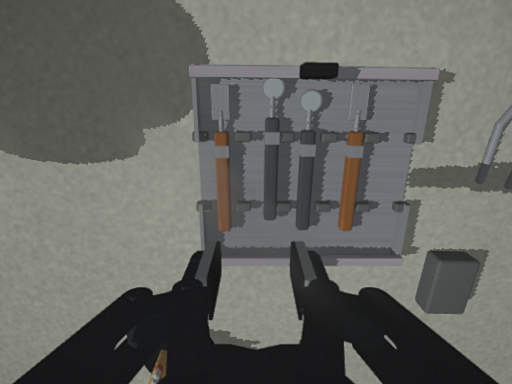

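Run:
```python
from inst import *
im,p=load('w33')
for n,t,h,b in (('B',(220,84),(222,132),(224,231)),('M2',(273,79),(272,118),(270,220)),('M1',(312,91),(308.5,130),(303,229)),('A',(360,84),(357,132),(345,230))):
    print(n,'tip',w2t(onz(p,[t],.01))[0],'hf',w2t(onz(p,[h],.014))[0],'butt',w2t(onz(p,[b],.014))[0])
b=im[60:270,185:445];cv2.imwrite('pics/cT.png',cv2.resize(b,None,fx=3,fy=2.8,interpolation=2)[:,:,::-1])
```

```text
B tip [-0.0886  0.0882] hf [-0.0876  0.0427] butt [-0.0888 -0.067 ]
M2 tip [-0.0371  0.0931] hf [-0.0375  0.0566] butt [-0.0371 -0.0534]
M1 tip [0.0015 0.0824] hf [-0.0004  0.0451] butt [ 0.0005 -0.0643]
A tip [0.0482 0.0893] hf [0.0491 0.0435] butt [ 0.0483 -0.0655]
```

View pics/cT.png

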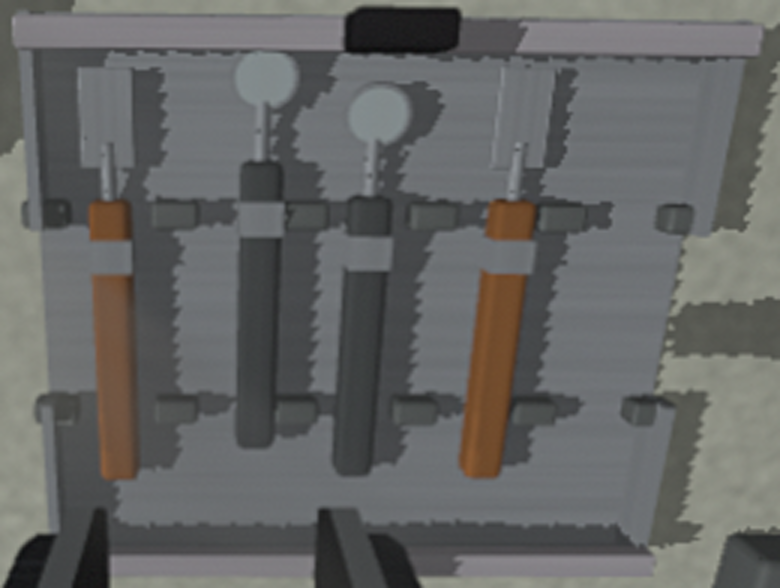

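M2 has slid to x=−37 mm with its butt at −53 mm, so it was knocked or brushed. I'll regrip and recentre it now, with a narrow opening.

Run:
```python
from inst import *
x,y=t2w(-.0385,-.004)
plan(x,y,0.02,TY)
```

```text
t=58.4 shift cm [10.72  1.87 -0.52] spin 0.007 (alt -3.135) q6 -0.28 tooly yaw 0.193
```

```bash
python3 -m jog '[[24,3,1.8,-0.5,0],[24,6,1.8,-0.5,0.01],[24,9,1.8,-0.5,0.01],[24,10.7,1.8,-0.5,0.01],[24,10.7,1.8,-0.5,0.01],[24,10.7,1.8,-0.5,0.01],[24,10.7,1.8,-0.5,0.01],[24,10.7,1.8,-0.5,0.01]]' 60;  python3 - <<'E'
from inst import *
x,y=t2w(-.0385,-.004)
plan(x,y,-0.027,TY)
snap('wrist','w34')
E
```

```text
time_s: 59.15
ee_pos: [0.5202, -0.0116, 0.0203]
eef_rot: [1.075, 1.288, -1.072]
contact_force: [0.1, -0.3, 1.0]
grip_width: 0.239
t=59.1 shift cm [ 4.73  0.14 -0.03] spin -0.004 (alt 3.138) q6 -0.25 tooly yaw 0.182
```

View pics/w34.png

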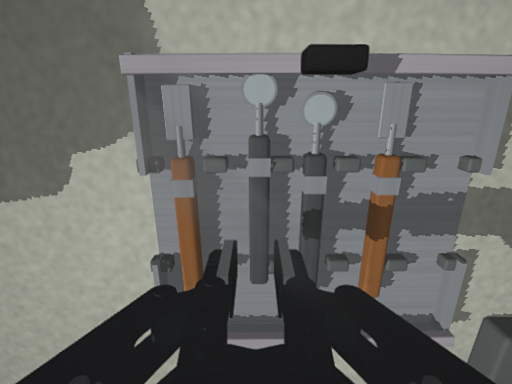

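M2 (x≈259) is between the pads and its neighbours are clear.

```bash
python3 -m jog '[[24,1.5,0.2,0,0],[24,3,0.2,0,0],[24,4.2,0.2,0,0],[24,4.8,0.2,0,0],[3,4.8,0.2,0,0],[3,4.8,0.2,0,0],[3,4.8,0.2,0,0],[3,4.8,0.2,0,0]]' 60;python3 -m jog '[[3,-1,0,0,0],[3,-2,0,0,0],[3,-2,-0.3,0.4,0],[3,-2,-0.7,0.9,0],[3,-2,-0.7,0.9,0],[3,-1,-0.7,0.9,0],[3,-0.1,-0.7,0.9,0],[3,-0.1,-0.7,0.9,0]]' 60;  python3 - <<'E'
from inst import *
snap('wrist','w35')
print(w2t([manip.get_obs()['ee_pos']]))
E
```

```text
time_s: 60.0
ee_pos: [0.5215, -0.0111, -0.0287]
eef_rot: [1.074, 1.289, -1.073]
contact_force: [-0.2, 0.4, -0.7]
grip_width: 0.145
time_s: 60.8
ee_pos: [0.5166, -0.0219, -0.0284]
eef_rot: [1.074, 1.288, -1.074]
contact_force: [-0.0, -2.6, 5.8]
grip_width: 0.142
[[-0.0454 -0.0137]]
```

View pics/w35.png

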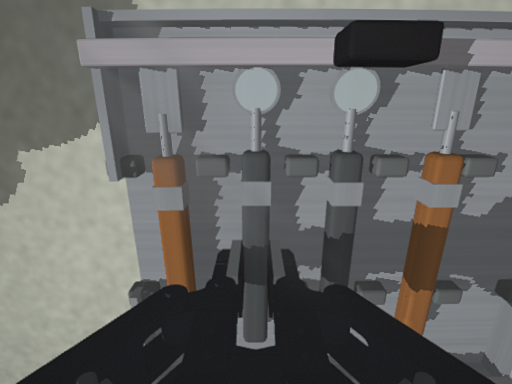

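Lifting M2 seems to have dragged the far bar inwards, since the end wall's rim now shows behind it at row 18. I'll release M2, look, and push that bar back out.

```bash
python3 -m jog '[[10,0,0,0,0],[18,0,0,0,0],[26,0,0,0,0],[26,0,0,0,0],[26,-3,0,0,0],[26,-7,0,0,0],[45,-12,0,0,0],[45,-14,0,0,0]]';  python3 - <<'E'
from inst import *
snap('wrist','w36')
E
```

```text
time_s: 61.65
ee_pos: [0.5184, -0.0212, 0.1165]
eef_rot: [1.076, 1.284, -1.07]
contact_force: [1.4, -0.4, 0.9]
grip_width: 0.449
```

View pics/w36.png

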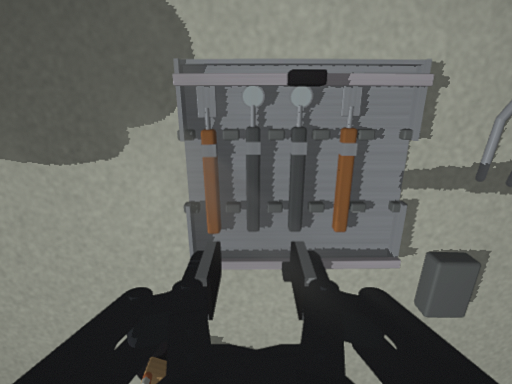

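Run:
```python
from inst import *
im,p=load('w36')
b=w2t(onz(p,[(180,79),(430,79)],.028));print(b)
print(w2t(onz(p,[(307,74)],.05)))
print('M2',w2t(onz(p,[(253,127),(253.5,231)],.014)),w2t(onz(p,[(254,87)],.01)))
plan(*t2w(-.001,b[:,1].mean()),0.06,TY-np.pi/2)
```

```text
[[-0.108   0.0877]
 [ 0.1111  0.0874]]
[[-0.0015  0.0894]]
M2 [[-0.0448  0.0453]
 [-0.045  -0.0645]] [[-0.0436  0.0815]]
t=61.7 shift cm [  5.88   4.   -10.17] spin 1.567 (alt -1.575) q6 -0.27 tooly yaw 0.182
```

M2 is recentred. The far bar has come in to y≈87.6 mm, so I'll pull it back out.

```bash
python3 -m jog '[[50,0,4,-5,0.14],[50,0,4,-10,0.28],[50,1,4,-10.2,0.42],[50,2,4,-10.2,0.56],[50,3,4,-10.2,0.70],[50,4,4,-10.2,0.84],[50,4,4,-10.2,0.98],[50,4,4,-10.2,1.12]]'; python3 -m jog '[[50,0,0,0,0.14],[50,0,0,0,0.28],[50,0,0,0,0.42],[50,0,0,0,0.44],[50,0,0,0,0.44],[50,0,0,0,0.44],[50,0,0,0,0.44],[50,0,0,0,0.44]]'
python3 - <<'E'
from inst import *
plan(*t2w(-.001,.0876),-0.002,TY-np.pi/2)
snap('wrist','w37')
E
```

```text
time_s: 62.5
ee_pos: [0.535, 0.0864, 0.07]
eef_rot: [1.859, 0.605, -1.865]
contact_force: [-0.3, 1.4, 0.7]
grip_width: 0.501
time_s: 63.3
ee_pos: [0.5365, 0.0863, 0.0717]
eef_rot: [2.12, 0.206, -2.12]
contact_force: [-0.1, -0.1, 0.2]
grip_width: 0.494
t=63.3 shift cm [ 7.37  0.14 -0.48] spin 0.008 (alt -3.134) q6 1.49 tooly yaw -1.377
```

View pics/w37.png

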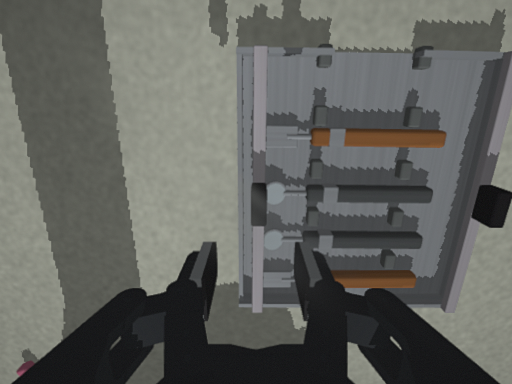

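```bash
python3 -m jog '[[50,2,0.1,-0.4,0],[50,4,0.1,-0.4,0],[50,6,0.1,-0.4,0],[50,7.3,0.1,-0.4,0],[5,7.3,0.1,-0.4,0],[5,7.3,0.1,-0.4,0],[5,7.3,0.1,-0.4,0],[5,7.3,0.1,-0.4,0]]' 40; python3 -m jog '[[5,0,-0.4,0,0],[5,0,-0.8,0,0],[5,0,-1.1,0,0],[5,0,-1.3,0,0],[5,0,-1.4,0,0],[5,0,-1.4,0,0],[5,0,-1.4,0,0],[5,0,-1.4,0,0]]' 40
python3 - <<'E'
from inst import *
print(w2t([manip.get_obs()['ee_pos']]))
E
python3 -m jog '[[50,0,0,0,0],[50,0,0,0,0],[50,0,0,0,0],[50,-3,0,0,0],[50,-7,0,0,0],[50,-11,5,0,-0.14],[50,-12,10,0,-0.28],[50,-12,15,0,-0.42]]'
python3 - <<'E'
from h import *
snap('wrist','w38')
plan(0.616,-0.283,0.10,-0.02)
snap('top','t5')
a=cv2.imread('pics/t5.png')[120:250,320:450];cv2.imwrite('pics/cU.png',cv2.resize(a,None,fx=4,fy=4,interpolation=2))
E
```

```text
time_s: 64.15
ee_pos: [0.541, 0.0861, -0.0007]
eef_rot: [2.121, 0.205, -2.119]
contact_force: [0.2, -0.2, -3.1]
grip_width: 0.127
time_s: 64.95
ee_pos: [0.5392, 0.0954, -0.0007]
eef_rot: [2.117, 0.199, -2.114]
contact_force: [2.6, -18.7, -1.8]
grip_width: 0.12
[[-0.0015  0.0974]]
time_s: 65.75
ee_pos: [0.5665, -0.0312, 0.1216]
eef_rot: [1.875, 0.592, -1.862]
contact_force: [0.5, 0.2, 0.5]
grip_width: 0.503
t=65.8 shift cm [ 2.3  22.68 10.27] spin -0.930 (alt 2.211) q6 0.84 tooly yaw -0.950
```

View pics/w38.png

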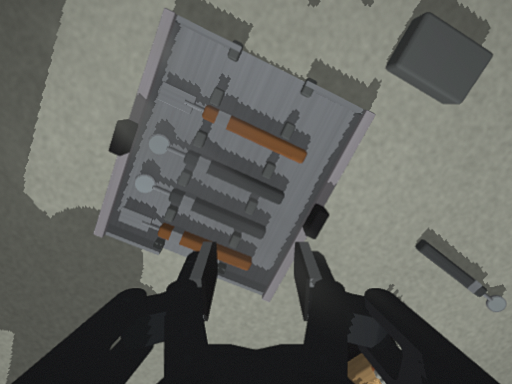

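View pics/cU.png

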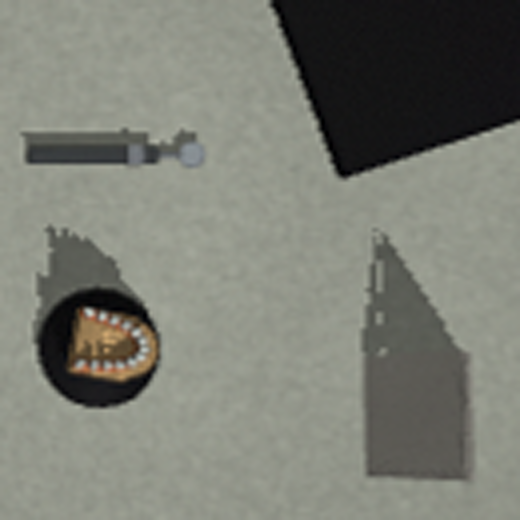

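Both bars are out again and mirror_3 is where it was. Now to it.

```bash
python3 -m jog '[[50,0,5,3,-0.14],[50,0,10,5,-0.28],[50,0,15,8,-0.42],[50,1,20,10.3,-0.56],[50,2,22.7,10.3,-0.7],[50,2,22.7,10.3,-0.84],[50,2,22.7,10.3,-0.93],[50,2,22.7,10.3,-0.93]]'
python3 - <<'E'
from h import *
im,p=snap('wrist','w39')
plan(0.616,-0.288,0.04,-0.02)
E
```

```text
time_s: 66.65
ee_pos: [0.6085, -0.2753, 0.0967]
eef_rot: [1.235, 1.194, -1.235]
contact_force: [0.4, 0.7, 0.1]
grip_width: 0.502
t=66.7 shift cm [5.7  0.8  1.27] spin -0.016 (alt 3.125) q6 -0.43 tooly yaw -0.036
```

View pics/w39.png

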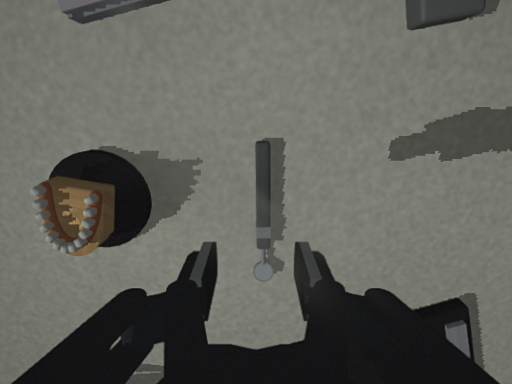

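Run:
```python
from inst import *
im,p=load('w39')
W=onz(p,[(263,141),(263.5,249)],.012);d=W[1]-W[0];L=np.linalg.norm(d);o=W[0]+d*.545;print(L,o,np.arctan2(d[1],d[0]))
plan(o[0],o[1],-0.031,np.arctan2(d[1],d[0])+np.pi/2)
```

```text
0.11073610115752217 [ 0.6155 -0.2881  0.012 ] -1.593356311167942
t=66.7 shift cm [12.8   0.76  1.28] spin -0.014 (alt 3.128) q6 -0.43 tooly yaw -0.036
```

```bash
python3 -m jog '[[45,0,0.7,1.3,0],[45,2,0.7,1.3,-0.01],[45,5,0.7,1.3,-0.01],[45,7,0.7,1.3,-0.01],[45,7,0.7,1.3,-0.01],[45,7,0.7,1.3,-0.01],[45,7,0.7,1.3,-0.01],[45,7,0.7,1.3,-0.01]]'
python3 - <<'E'
from inst import *
plan(.6155,-.2881,-0.031,-.022)
snap('wrist','w40')
E
```

```text
time_s: 67.5
ee_pos: [0.6165, -0.2902, 0.0298]
eef_rot: [1.227, 1.194, -1.226]
contact_force: [0.6, 0.2, 0.4]
grip_width: 0.45
t=67.5 shift cm [ 6.08 -0.13 -0.22] spin -0.002 (alt 3.139) q6 -0.45 tooly yaw -0.024
```

View pics/w40.png

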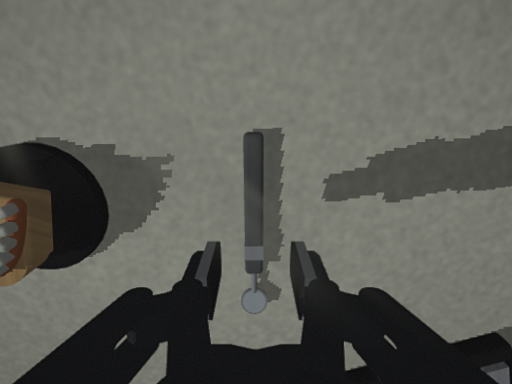

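```bash
python3 -m jog '[[45,2,-0.1,-0.2,0],[45,4,-0.1,-0.2,0],[45,5.5,-0.1,-0.2,0],[45,6,-0.1,-0.2,0],[3,6,-0.1,-0.2,0],[3,6,-0.1,-0.2,0],[3,6,-0.1,-0.2,0],[3,6,-0.1,-0.2,0]]' 60; python3 -m jog '[[3,-3,0,0,0],[3,-6,1,0,0.12],[3,-6,2,0,0.26],[3,-6,2.5,0,0.40],[3,-6,2.5,0,0.54],[3,-6,2.5,0,0.68],[3,-6,2.5,0,0.82],[3,-6,2.5,0,0.96]]'; python3 -m jog '[[3,0,0,0,0.14],[3,0,0,0,0.28],[3,0,0,0,0.42],[3,0,0,0,0.52],[3,0,0,0,0.52],[3,2,0,0,0.52],[3,4,0,0,0.52],[3,5,0,0,0.52]]';  python3 - <<'E'
from inst import *
snap('wrist','w41');plan(.64,-.28,-.028,-1.5)
E
```

```text
time_s: 68.35
ee_pos: [0.6148, -0.2878, -0.0313]
eef_rot: [1.227, 1.196, -1.226]
contact_force: [-0.7, -0.6, -0.0]
grip_width: 0.145
time_s: 69.15
ee_pos: [0.6392, -0.2881, 0.0282]
eef_rot: [1.892, 0.565, -1.891]
contact_force: [-0.4, -0.0, -0.0]
grip_width: 0.137
time_s: 69.95
ee_pos: [0.6378, -0.2875, -0.024]
eef_rot: [2.185, 0.076, -2.189]
contact_force: [-1.1, 0.0, -0.7]
grip_width: 0.137
t=70.0 shift cm [ 0.24 -0.68 -0.36] spin -0.002 (alt 3.139) q6 1.04 tooly yaw -1.502
```

View pics/w41.png

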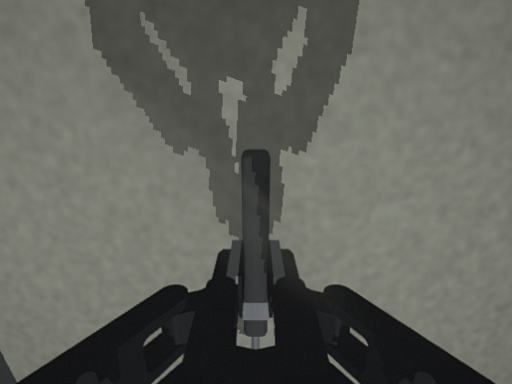

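```bash
python3 -m jog '[[3,0.3,0,0,0],[3,0.6,0,0,0],[3,0.6,0,0,0],[12,0.6,0,0,0],[25,0.6,0,0,0],[45,0.6,0,0,0],[45,-3,0,0,0],[45,-6,0,0,-0.14]]'; python3 -m jog '[[45,0,0,0,-0.14],[45,0,0,0,-0.28],[45,0,0,0,-0.42],[45,0,0,0,-0.56],[45,0,0,0,-0.70],[45,0,0,0,-0.84],[45,0,0,0,-0.98],[45,0,0,0,-1.12]]'; python3 -m jog '[[45,0,0,0,-0.14],[45,0,0,0,-0.28],[45,0,0,0,-0.42],[45,0,0,0,-0.56],[45,0,0,0,-0.70],[45,0,0,0,-0.84],[45,0,0,0,-0.98],[45,0,0,0,-1.12]]';python3 -m jog '[[45,0,0,0,-0.14],[45,0,0,0,-0.28],[45,0,0,0,-0.42],[45,0,0,0,-0.56],[45,0,0,0,-0.70],[45,0,0,0,-0.76],[45,0,0,0,-0.76],[45,0,0,0,-0.76]]'
python3 - <<'E'
from inst import *
snap('wrist','w42');plan(.6378,-.2875,-.031,1.64)
E
```

```text
time_s: 70.8
ee_pos: [0.6382, -0.2877, 0.0376]
eef_rot: [2.11, 0.223, -2.113]
contact_force: [0.7, 0.5, 1.1]
grip_width: 0.451
time_s: 71.6
ee_pos: [0.6391, -0.2881, 0.038]
eef_rot: [1.383, 1.086, -1.382]
contact_force: [-0.5, -0.7, -0.4]
grip_width: 0.451
time_s: 72.4
ee_pos: [0.6391, -0.2881, 0.038]
eef_rot: [0.539, 1.502, -0.539]
contact_force: [-0.1, -0.7, 0.6]
grip_width: 0.445
time_s: 73.2
ee_pos: [0.6391, -0.2881, 0.0379]
eef_rot: [-0.05, 1.57, 0.05]
contact_force: [0.0, 0.1, 0.3]
grip_width: 0.45
t=73.2 shift cm [ 6.88  0.07 -0.13] spin -0.006 (alt 3.136) q6 -2.09 tooly yaw 1.634
```

View pics/w42.png

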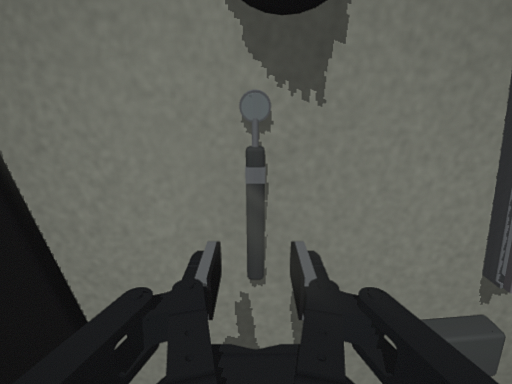

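The mirror's working end is now image-up and square between the pads. Grasp it and carry it to the last slot.

```bash
python3 -m jog '[[45,2,0,0,0],[45,4,0,0,0],[45,6,0,0,0],[45,6.8,0,0,0],[3,6.9,0,0,0],[3,6.9,0,0,0],[3,6.9,0,0,0],[3,6.9,0,0,0]]' 60; python3 -m jog '[[3,0,0,0,0],[3,-3,0,0,0],[3,-8,0,0,0],[3,-12,0,0,0],[3,-12,0,0,0.14],[3,-12,0,0,0.28],[3,-12,0,0,0.42],[3,-12,0,0,0.56]]'
python3 - <<'E'
from inst import *
x,y=t2w(.086,-.006)
plan(x,y,.08,TY)
im,p=snap('wrist','w43')
o=manip.get_obs();held(p,o['ee_pos'],o['eef_rot'],.031,(0,))
E
```

```text
time_s: 74.05
ee_pos: [0.6399, -0.2885, -0.03]
eef_rot: [-0.052, 1.568, 0.05]
contact_force: [0.0, 0.1, -0.3]
grip_width: 0.142
time_s: 74.85
ee_pos: [0.6391, -0.288, 0.0893]
eef_rot: [0.392, 1.534, -0.393]
contact_force: [0.5, 0.1, -0.7]
grip_width: 0.137
t=74.8 shift cm [  0.92  26.4  -13.85] spin 0.884 (alt -2.258) q6 -1.53 tooly yaw 1.070
pitch 0 fwd 0 butt 348 hfront 171 tip 86
pitch 0 fwd 0.005 butt 342 hfront 161 tip 74
pitch 0 fwd 0.01 butt 335 hfront 151 tip 62
```

View pics/w43.png

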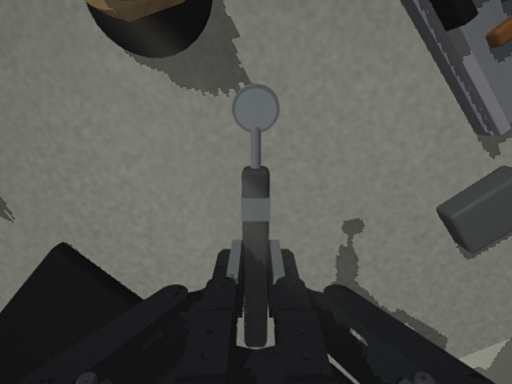

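```bash
python3 -m jog '[[3,0,4,-2,0.14],[3,0,8,-4,0.28],[3,0,12,-6,0.42],[3,0,16,-8,0.56],[3,0,20,-10,0.7],[3,0,24,-12,0.84],[3,0.9,26.4,-13.9,0.88],[3,0.9,26.4,-13.9,0.88]]' 60; python3 -m jog '[[3,0,0,0,0],[3,0,0,0,0],[3,0,0,0,0],[3,0,0,0,0],[3,0,0,0,0],[3,0,0,0,0],[3,0,0,0,0],[3,0,0,0,0]]'
python3 - <<'E'
from inst import *
x,y=t2w(.086,-.0055)
plan(x,y,-.026,TY)
im,p=snap('wrist','w44')
E
```

```text
time_s: 75.7
ee_pos: [0.6404, 0.0146, 0.0787]
eef_rot: [1.059, 1.301, -1.06]
contact_force: [0.6, 0.1, -0.9]
grip_width: 0.14
time_s: 76.5
ee_pos: [0.6421, 0.0102, 0.0796]
eef_rot: [1.064, 1.295, -1.064]
contact_force: [0.3, 0.4, -0.3]
grip_width: 0.137
t=76.5 shift cm [10.56  0.22  0.01] spin 0.010 (alt -3.132) q6 -0.22 tooly yaw 0.196
```

View pics/w44.png

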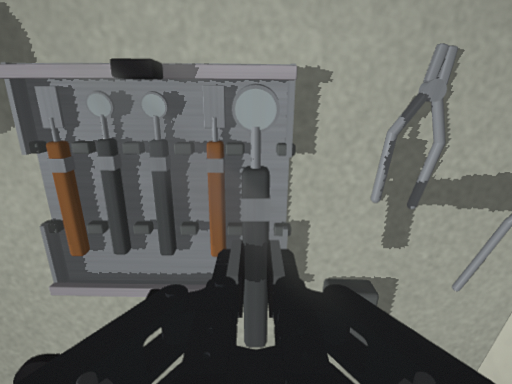

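```bash
python3 -m jog '[[3,3,0.3,0,0.01],[3,6,0.3,0,0.01],[3,8.5,0.3,0,0.01],[3,10,0.3,0,0.01],[3,10.5,0.3,0,0.01],[3,10.5,0.3,0,0.01],[3,10.5,0.3,0,0.01],[12,10.5,0.3,0,0.01]]' 60; python3 -m jog '[[18,0,0,0,0],[26,0,0,0,0],[26,-3,0,0,0],[26,-7,0,0,0],[45,-11,0,0,0],[45,-15,0,0,0],[45,-15,-4,0,0],[45,-15,-8,0,0]]'
python3 - <<'E'
from h import *
snap('wrist','w45')
E
```

```text
time_s: 77.35
ee_pos: [0.6467, 0.0109, -0.0235]
eef_rot: [1.072, 1.289, -1.069]
contact_force: [-0.1, 0.3, -0.6]
grip_width: 0.139
time_s: 78.15
ee_pos: [0.5683, -0.004, 0.1278]
eef_rot: [1.073, 1.287, -1.067]
contact_force: [0.0, -1.2, -0.3]
grip_width: 0.448
```

View pics/w45.png

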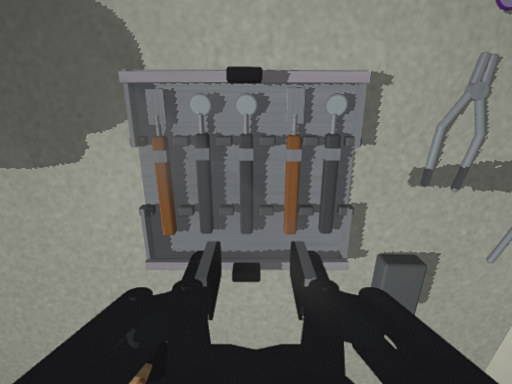

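All five lie in the tray, butts at rows 231–235. Checking positions before closing the bar.

Run:
```python
from inst import *
im,p=load('w45')
for n,t,h,b in (('B',(155,89),(160,137),(168,235)),('M2',(200,94),(203,134),(206,233)),('M1',(246,94),(246,134),(246,233)),('A',(296,88),(294,137),(290,234)),('M3',(337,94),(333,134),(327,233))):
    print(n,'tip',w2t(onz(p,[t],.01))[0],'hf',w2t(onz(p,[h],.014))[0],'butt',w2t(onz(p,[b],.014))[0])
print('bars',w2t(onz(p,[(121,76),(368,76),(146,265),(348,265)],.028)))
plan(*t2w(-.001,-.098),0.06,TY-np.pi/2)
b=im[60:280,110:380];cv2.imwrite('pics/cV.png',cv2.resize(b,None,fx=2.9,fy=2.7,interpolation=2)[:,:,::-1])
```

```text
B tip [-0.0884  0.0881] hf [-0.0869  0.0424] butt [-0.0894 -0.0669]
M2 tip [-0.0448  0.0833] hf [-0.0433  0.0452] butt [-0.0463 -0.0645]
M1 tip [0.0003 0.0833] hf [-0.      0.0451] butt [-0.0012 -0.0646]
A tip [0.049  0.0888] hf [0.0485 0.0421] butt [ 0.0485 -0.066 ]
M3 tip [0.0896 0.0834] hf [0.0878 0.0451] butt [ 0.0904 -0.065 ]
bars [[-0.1123  0.0987]
 [ 0.1117  0.0986]
 [-0.1132 -0.0971]
 [ 0.1134 -0.098 ]]
t=78.2 shift cm [6.37 0.12 9.36] spin -1.571 (alt 1.571) q6 -0.24 tooly yaw 0.186
```

View pics/cV.png

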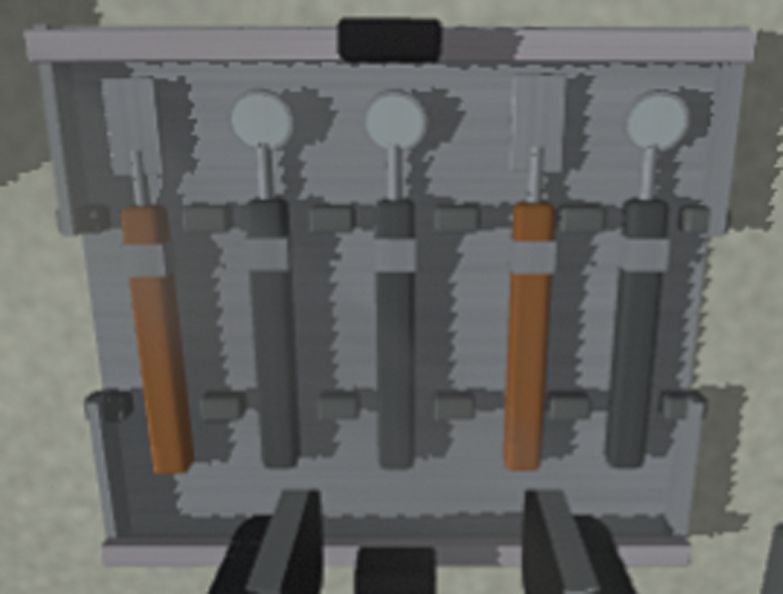

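All are flat with handles on the card side; origins are at y≈−5 to −7 mm, and both bars at ±98 mm. Now the card-side bar.

```bash
python3 -m jog '[[50,0,0,3,0.14],[50,0,0,6,0.28],[50,0,0.1,9.4,0.42],[50,1,0.1,9.4,0.56],[50,2,0.1,9.4,0.70],[50,3,0.1,9.4,0.84],[50,4,0.1,9.4,0.98],[50,5,0.1,9.4,1.12]]'; python3 -m jog '[[50,0,0,0,0.14],[50,0,0,0,0.28],[50,0,0,0,0.42],[50,0,0,0,0.45],[50,0,0,0,0.45],[50,0,0,0,0.45],[50,0,0,0,0.45],[50,0,0,0,0.45]]'
python3 - <<'E'
from inst import *
plan(*t2w(-.001,-.098),-0.002,TY-np.pi/2)
snap('wrist','w46')
E
```

```text
time_s: 79.0
ee_pos: [0.5849, -0.0962, 0.0745]
eef_rot: [1.86, 0.606, -1.86]
contact_force: [-0.5, -0.2, 0.1]
grip_width: 0.499
time_s: 79.8
ee_pos: [0.5848, -0.0961, 0.0747]
eef_rot: [2.123, 0.2, -2.123]
contact_force: [-0.3, 0.0, 0.9]
grip_width: 0.5
t=79.8 shift cm [ 7.67 -0.12  0.89] spin 0.001 (alt -3.140) q6 1.18 tooly yaw -1.383
```

View pics/w46.png

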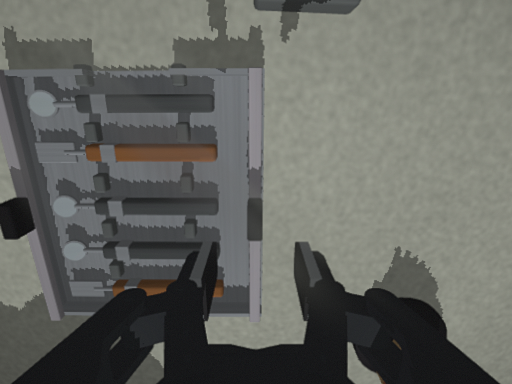

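```bash
python3 -m jog '[[50,0,-0.1,0.8,0],[50,3,-0.1,0.9,0],[50,6,-0.1,0.9,0],[50,7.5,-0.1,0.9,0],[50,7.6,-0.1,0.9,0],[5,7.6,-0.1,0.9,0],[5,7.6,-0.1,0.9,0],[5,7.6,-0.1,0.9,0]]' 40
python3 - <<'E'
from inst import *
print(w2t([manip.get_obs()['ee_pos']]))
plan(*t2w(-.001,-.0525),-0.002,TY-np.pi/2)
E
python3 -m jog '[[5,0,-0.6,0,0],[5,0,-1.2,0,0],[5,0,-1.8,0,0],[5,0,-2.4,0,0],[5,0,-3,0,0],[5,0,-3.6,0,0],[5,0,-4.1,0,0],[5,0,-4.4,0,0]]' 40
python3 - <<'E'
from inst import *
print(w2t([manip.get_obs()['ee_pos']]))
plan(*t2w(-.001,-.0525),-0.002,TY-np.pi/2)
E
```

```text
time_s: 80.65
ee_pos: [0.5773, -0.0969, 0.0004]
eef_rot: [2.126, 0.198, -2.12]
contact_force: [0.6, -0.3, 2.2]
grip_width: 0.126
[[ 0.0003 -0.0987]]
t=80.7 shift cm [ 0.24 -4.62  0.13] spin 0.001 (alt -3.141) q6 1.18 tooly yaw -1.384
time_s: 81.45
ee_pos: [0.5691, -0.0531, 0.0004]
eef_rot: [2.126, 0.198, -2.119]
contact_force: [-0.1, -1.1, 5.9]
grip_width: 0.129
[[ 0.0004 -0.0542]]
t=81.5 shift cm [ 0.24 -0.17  0.14] spin 0.001 (alt -3.140) q6 1.25 tooly yaw -1.384
```

Now to the stop.

```bash
python3 -m jog '[[5,0,-0.1,0,0],[5,0,-0.2,0,0],[5,0,-0.25,0,0],[5,0,-0.3,0,0],[5,0,-0.35,0,0],[5,0,-0.35,0,0],[5,0,-0.35,0,0],[5,0,-0.35,0,0]]' 40
python3 - <<'E'
from inst import *
print(w2t([manip.get_obs()['ee_pos']]))
E
python3 -m jog '[[50,0,0.1,0,0],[50,0,0.1,0,0],[50,0,0.1,0,0],[50,-3,0.1,0,0],[50,-7,0.1,0,0],[50,-12,0.1,0,0],[50,-17,0.1,5,0],[50,-18,0.1,9,0]]'
python3 - <<'E'
from inst import *
snap('wrist','w47')
E
```

```text
time_s: 82.25
ee_pos: [0.5691, -0.0527, 0.0004]
eef_rot: [2.125, 0.195, -2.117]
contact_force: [0.6, -9.3, 3.3]
grip_width: 0.128
[[ 0.0004 -0.0537]]
time_s: 83.05
ee_pos: [0.4901, -0.0659, 0.1786]
eef_rot: [2.129, 0.199, -2.115]
contact_force: [0.2, -1.1, 1.4]
grip_width: 0.503
```

View pics/w47.png

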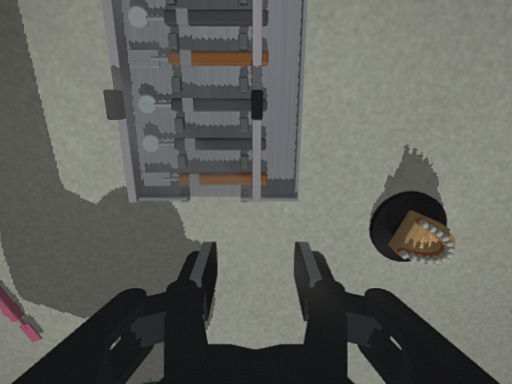

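The card-side bar is at its stop over the handles, at column 257. I'll retreat and do a full check.

```bash
python3 -m jog '[[50,-3,-5,0,0],[50,-6,-10,0,0],[50,-6,-15,0,0],[50,-6,-20,0,0],[50,-6,-25,0,0],[50,-6,-30,0,0],[50,-6,-33,0,0],[50,-6,-33,0,0]]';python3 -m jog '[[50,0,0,0,0],[50,0,0,0,0],[50,0,0,0,0],[50,0,0,0,0],[50,0,0,0,0],[50,0,0,0,0],[50,0,0,0,0],[50,0,0,0,0]]'
python3 - <<'E'
from inst import *
im,p=snap('top','t9');snap('side','s9')
a=cv2.resize(im[100:250,200:450],None,fx=3.2,fy=3.2,interpolation=cv2.INTER_CUBIC)
cv2.imwrite('pics/cW.png',a[:,:,::-1])
a=cv2.resize(load('s9')[0][80:250,150:330],None,fx=3.5,fy=3.5,interpolation=cv2.INTER_CUBIC)
cv2.imwrite('pics/cX.png',a[:,:,::-1])
E
```

```text
time_s: 83.9
ee_pos: [0.4243, 0.2632, 0.234]
eef_rot: [2.12, 0.208, -2.122]
contact_force: [0.4, -0.7, 0.5]
grip_width: 0.504
time_s: 84.7
ee_pos: [0.4264, 0.258, 0.2346]
eef_rot: [2.124, 0.198, -2.124]
contact_force: [0.1, 0.7, -0.0]
grip_width: 0.499
```

View pics/cW.png

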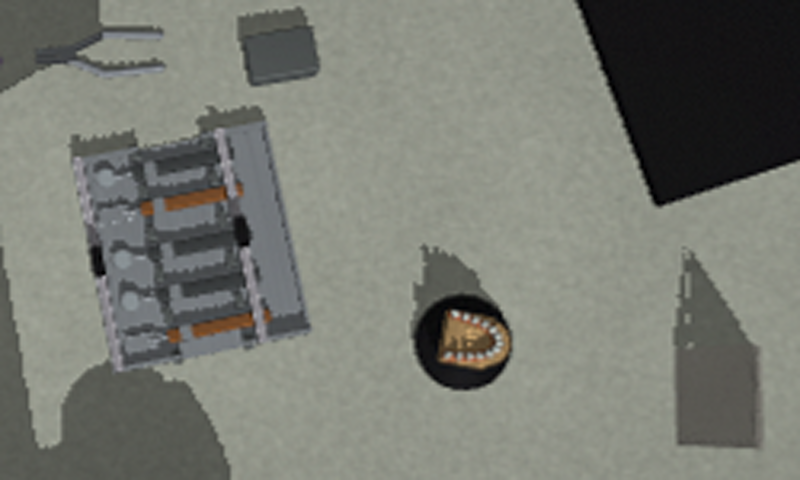

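View pics/cX.png

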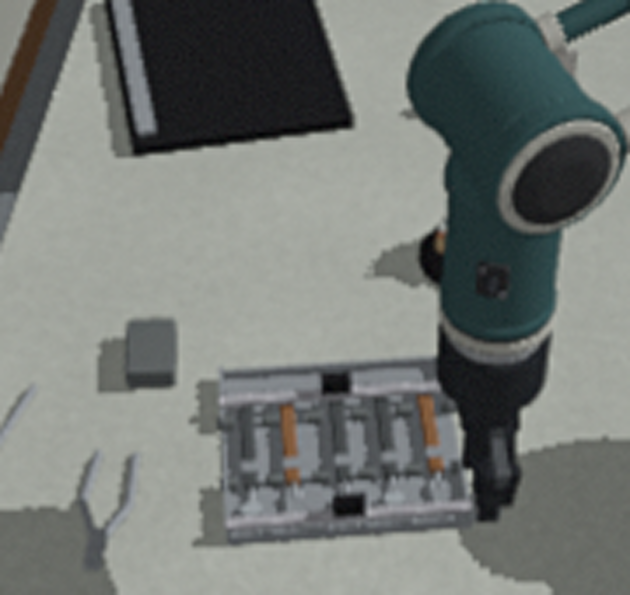

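View pics/t9.png

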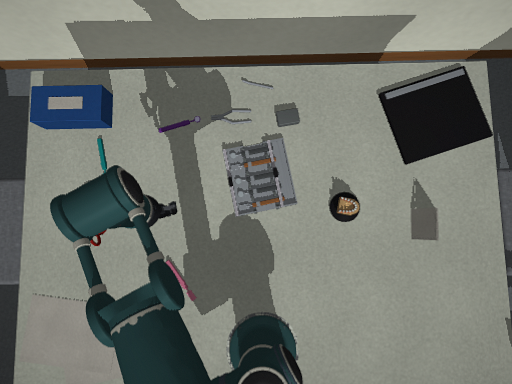

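Run:
```python
from inst import *
for f,(a,b,c,d) in (('t9',(180,230,320,370)),('w47',(190,270,370,465))):
    im,p=load(f);cv2.imwrite('pics/z_%s.png'%f,cv2.resize(im[a:b,c:d],None,fx=7,fy=7,interpolation=2)[:,:,::-1])
im,p=load('t9')
g=lambda L:[(200+u/3.2-.35,100+v/3.2-.35) for u,v in L]
print('bars',w2t(onz(p,g([(78,160),(118,366),(221,132),(263,345)]),.028)))
```

```text
bars [[ 0.1073  0.098 ]
 [-0.1119  0.0991]
 [ 0.1059 -0.0543]
 [-0.121  -0.0506]]
```

View pics/z_t9.png

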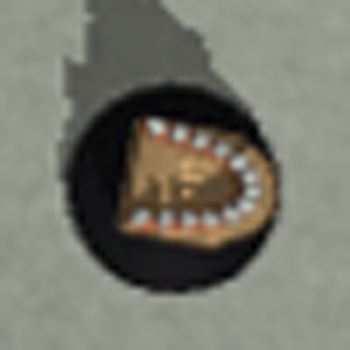

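View pics/z_w47.png

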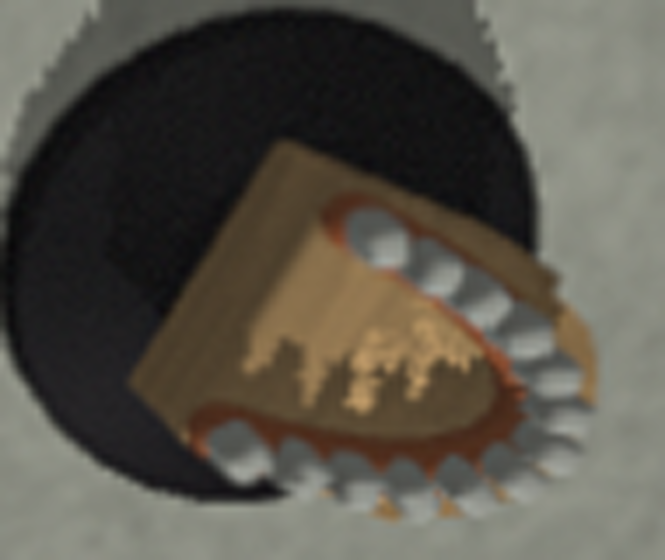

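Run:
```python
from inst import *
yaw=lambda d:np.arctan2(d[1],d[0])
im,p=load('w47');f=lambda L:[(370+u/7-.43,190+v/7-.43) for u,v in L]
t=onz(p,f([(237,450),(378,238),(560,452),(562,415)]),.064);d=t[2]+t[3]-t[0]-t[1];print('w47 teeth',yaw(d))
im,p=load('t9');f=lambda L:[(320+u/7-.43,180+v/7-.43) for u,v in L]
t=onz(p,f([(155,126),(137,216),(254,170),(255,192)]),.064);d=t[2]+t[3]-t[0]-t[1];print('t9 teeth',yaw(d),t.mean(0))
e=onz(p,f([(136,120),(122,228)]),.052);e=e[1]-e[0];print('t9 back',yaw(e)+np.pi/2)
im,p=load('w11');e=onz(p,[(229,164),(287,164)],.052);print('w11 sides', [yaw(np.diff(onz(p,s,.052),axis=0)[0]) for s in ([(229,166),(230,212)],[(287,166),(287,210)])])
```

```text
w47 teeth -1.7255654750567173
t9 teeth -1.6828790921545755 [ 0.4518 -0.2805  0.064 ]
t9 back 4.541819243761495
w11 sides [np.float64(-1.7971437143335252), np.float64(-1.754615768740444)]
```

The jaw yaw estimates disagree (−1.68 to −1.81, target −1.79), so I'll hover over it for a clean look.

```bash
python3 - <<'E'
from inst import *
plan(.46,-.22,.2,None)
E
python3 -m jog '[[50,0,5,0,-0.14],[50,0,10,0,-0.28],[50,0,15,0,-0.42],[50,0,20,0,-0.56],[50,0,25,0,-0.70],[50,0,30,0,-0.84],[50,0,35,0,-0.98],[50,0,40,0,-1.12]]'
python3 - <<'E'
from inst import *
plan(.455,-.265,.2,-.22)
E
```

```text
t=84.8 shift cm [ 3.46 47.61  5.56] spin 0.000 (alt 0.000) q6 1.88 tooly yaw -1.384
time_s: 85.6
ee_pos: [0.492, -0.0877, 0.2348]
eef_rot: [1.453, 1.03, -1.452]
contact_force: [0.4, 0.6, 1.3]
grip_width: 0.503
t=85.6 shift cm [ 3.48  2.36 17.96] spin -0.117 (alt 3.025) q6 0.11 tooly yaw -0.337
```

```bash
python3 -m jog '[[50,1,1,5,-0.06],[50,2,2.4,10,-0.12],[50,3.5,2.4,15,-0.12],[50,3.5,2.4,18,-0.12],[50,3.5,2.4,18,-0.12],[50,3.5,2.4,18,-0.12],[50,3.5,2.4,18,-0.12],[50,3.5,2.4,18,-0.12]]'
python3 - <<'E'
from inst import *
im,p=snap('wrist','w48');print(manip.get_obs()['ee_pos'])
cv2.imwrite('pics/cY.png',cv2.resize(im[120:260,180:330],None,fx=5,fy=4.2,interpolation=2)[:,:,::-1])
E
```

```text
time_s: 86.4
ee_pos: [0.4547, -0.2625, 0.2]
eef_rot: [1.37, 1.096, -1.369]
contact_force: [-0.6, 0.8, 0.1]
grip_width: 0.503
[ 0.4547 -0.2625  0.1999]
```

View pics/w48.png

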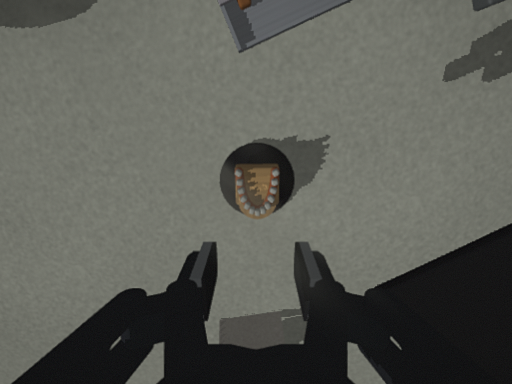

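View pics/cY.png

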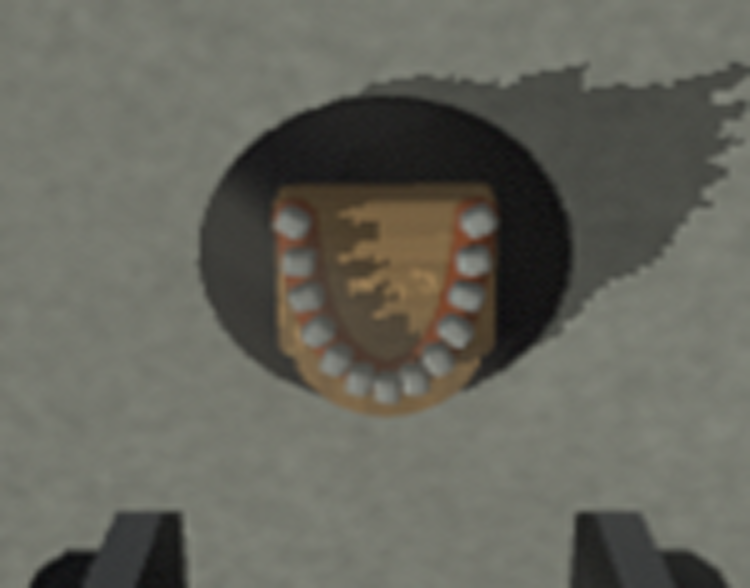

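The jaw is square to the tool (yaw −1.79), with the card straight ahead at (262,325). Handing in.

Run:
```python
from inst import *
print(manip.finish_job())
```

```text
the job is handed in; nothing more can be done
None
```

The bench is ready and the job is handed in, at about 86 s of the 210 s allowed.

**What I did, in order**
- **Jaw model:** I turned it so the front teeth face the card, at a yaw of about −1.79.
- **Bars:** I slid both out to ±98 mm.
- **Instruments:** I laid all three mirrors and both spatulas flat, one to a compartment, handles on the card's side. Two of them needed a half turn.
- **Card-side bar:** I then slid only this bar in to its stop, over the handles.

**Last checks**
- **Instruments:** their origins sit at about y = −5 to −7 mm. One spatula is 4–5 mm off its compartment's centre line but still inside its slot.
- **Bars:** the card-side bar was at about −54 mm by the arm and −51 to −54 mm in the top view. The other was at about +98 mm.
- **Jaw:** some rough views read its yaw as −1.68 to −1.81. A final close look showed it square to the tool at −1.79, with the card straight ahead.
- **Things to leave alone:** the pliers and case look unmoved in the last top view. The mug was mostly hidden behind the arm there; nothing went near it.

**What went wrong and was fixed**
- **Fingertip offset:** the fingertips sit 36 mm behind the reported tool point. My first grasp on the jaw closed above it, so I calibrated on the bare bench and corrected all later heights.
- **First spatula:** its tip first landed on top of the far bar, so I re-laid it.
- **Shifted mirror:** one mirror moved about 10 mm after I had placed it. Re-centring it dragged the far bar in about 10 mm, and I pulled that bar fully out again before placing the last mirror.

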